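Sort the fired pots into their trays

ROBOT

A 6-joint arm with a two-finger parallel gripper is mounted at the origin on the work surface. World frame = base frame: x ahead of the robot, y to its left, z up, the work surface at z = 0. Lengths are in m, angles in degrees, forces in N, time in s.
With the tool pointing down it reaches from about 0.325 to 0.85 m from the base axis. Payload 4.4 kg.
Tool frame: the origin (TCP) lies on the mounting face of the last link; the fingertips stand 199 mm ahead of it and the grasp point (between the pads) lies 180 mm ahead of it; z points along the fingers, y is the direction in which the jaws open and shut (so a half turn about z gives the same grasp; the last joint's range is limited). The gripper opens to 94 mm and grips with 3 to 60 N. Pads are 16 mm wide; open, the fingers measure 119 mm over their backs; the gripper's body (75 mm by 177 mm) begins 78 mm behind the grasp point.
Start: joints at [-83.852, 11.837, 88.321, -0, 79.842, -8.623], TCP at [0.147, -0.556, 0.405] pointing down, gripper open.
Joint ranges: [-156.59, 156.59], [-49.26, 127.26], [12.9, 141.05], [-63.56, 243.56], [4.71, 150.69], [-161.64, 161.64]. Speed limits (degrees/s): [159.86, 159.86, 180, 180, 180, 180].

INTERFACE

Orientations are given as a 3x3 rotation matrix whose columns are the frame's x, y, z axes.
In Python, from plant import r gives the robot as it stands. The module is installed in compiled form; this text tells all that it offers.
- The arm moves only by the tool carry_out, never from a script. Its argument "increments" is a list of rows, each an object with "claw": the finger opening in mm, from 0 to 94; "travel": the shift along the tool's x, y, z in mm, a list of three; "twist": the turn about the tool's z in degrees. A call has 1 to 10 rows; each row is the pose to reach, as a shift and turn from the pose measured when the call began, along the tool's axes at that moment; what a row does not reach only later rows make up. A row lasts 1/12 s, in which the tool goes at most 41.7 mm and 7.16 degrees, less where a joint would pass 70% of its speed; a pose out of reach is approached as far as the arm can. A call with a gripper value outside its range is refused whole. The fingers move at their own pace and stop on an object; "force" is the grip in N (left out, the last holds). Time passes only in rows, so rows that repeat a pose let the fingers close. It gives the time, the measured TCP pose, the force and the opening at its end, in the units of the state.
- r.sense(): the state, without advancing time (a new reading comes with each control period).
- r.camera(name): name is "scene" or "top"; returns a dict with "color" (384x512x3 uint8, red, green, blue), "fov_y" (degrees; the focal length in pixels is half the picture's height over the tangent of half this angle, whatever the lens; pixels are square), "cx", "cy" (the principal point, pixels), "R" (3x3) and "t" (3): a world point X has camera coordinates R X + t. Camera axes: x right, y down, z forward; pixel columns grow to the right and rows downward; lengths in m; the calibration is good to about 2 mm. A picture is of the moment at which its call begins. There is no depth.
- r.close_job(): hands the job in, once; it reports no verdict.
The state is a dict: "time_s": time; "q": joint angles; "dq": joint speeds; "joint_efforts": joint torques, N m; "ee_pos": TCP position; "tcp_rot": TCP orientation; "wrist_force": force on the tool from outside, world axes, zero at the start; "ft_torque": the same for the moment, N m; "finger_gap": finger opening in m.
Only numpy, scipy, OpenCV 4.12 (cv2) and the standard library are available. Lean on these libraries where they do the work, as an engineer would, in place of code of your own. Each camera call takes 0.05 s, during which the arm holds its last target.

TASK

Sort the five fired terracotta pieces into the wooden trays: both beakers into the long tray, both egg cups into the square tray, and the narrow-necked vase into the round tray. Each piece must end standing upright on the floor of its tray, inside the rim. They are fragile: set them down gently, do not drop them or knock any over, and leave the mug and the lidded jar where they are.

Things in the scene. Friction and masses are not known exactly. Their poses are not given: they have to be found in the camera images.
- beaker_a_mid (a point): Beaker: plain open-topped terracotta cup, 92 tall, foot 50 in diameter, widening to 60 diameter by 60 above the foot, then straight-sided up to the rim (the straight top 32 is the place to grip across); wall 4, about 170 g. Loose, standing upright on the table. Point: on its axis, half-way up, 46 above its foot; z up the axis. The other beaker is identical and both go to the same tray. All mm.
- beaker_b_mid (a point): Beaker: plain open-topped terracotta cup, 92 tall, foot 50 in diameter, widening to 60 diameter by 60 above the foot, then straight-sided up to the rim (the straight top 32 is the place to grip across); wall 4, about 170 g. Loose, standing upright on the table. Point: on its axis, half-way up, 46 above its foot; z up the axis. The other beaker is identical and both go to the same tray. All mm.
- eggcup_a_mid (a point): Egg cup: small terracotta cup on a waisted stem, 65 tall, foot 46 in diameter, stem 20, cup 46 in outside diameter and straight-sided from 42 above the foot up to the rim (the place to grip across); wall 4, about 90 g. Loose, standing upright on the table. Point: on its axis, half-way up, 32.5 above its foot; z up the axis. The other egg cup is identical and both go to the same tray. All mm.
- eggcup_b_mid (a point): Egg cup: small terracotta cup on a waisted stem, 65 tall, foot 46 in diameter, stem 20, cup 46 in outside diameter and straight-sided from 42 above the foot up to the rim (the place to grip across); wall 4, about 90 g. Loose, standing upright on the table. Point: on its axis, half-way up, 32.5 above its foot; z up the axis. The other egg cup is identical and both go to the same tray. All mm.
- vase_mid (a point): Bud vase: terracotta, 105 tall, foot 44 in diameter, belly 56 in diameter at 35 above the foot, shoulder running in to a straight narrow neck 26 in diameter from 68 above the foot up to the top (grip the neck), about 180 g. Loose, standing upright on the table. Point: on its axis, half-way up, 52.5 above its foot; z up the axis. All mm.
- tray_long: Long dark wooden tray, fixed to the table: 220 long (its y axis) by 100 wide (its x axis), rim 16 high in all, walls 6 thick, floor 6 thick (inside 208 by 88). Room for two beakers side by side along its y axis, for instance 50 either side of the middle. Origin: centre of its underside, on the table; z up. All mm.
- tray_square: Square dark wooden tray, fixed to the table: 160 by 160, rim 16 high in all, walls 6 thick, floor 6 thick (inside 148 by 148). Room for two egg cups, for instance at 42 either side of the middle along its y axis. Origin: centre of its underside, on the table; x and y along its sides, z up. All mm.
- tray_round: Round dark wooden tray, fixed to the table: 150 in diameter, rim 16 high in all, wall 6 thick, floor 6 thick (inside diameter 138). For the one vase, in the middle. Origin: centre of its underside, on the table; z up. All mm.
- mug: Bystander: white glazed mug, 80 in diameter, 85 tall, handle at its +y side; loose, beyond the trays. Origin: centre of its underside. Not to be moved. All mm.
- jar: Bystander: low round lidded jar, blue with a white lid (one piece), 92 in diameter, 60 tall; loose, at the right of the work. Origin: centre of its underside. Not to be moved. All mm.
Mind the look-alikes: they are no part of the job. What is shaped like the part that bears vase_mid but blue is not meant.

How it is judged:
By the outcome, as a careful person would: the job done as asked, in the order asked, and still so for the second after the job is handed in, with the robot touching nothing.
It also fails if it takes over 128 s, if anything falls off the work surface, if the arm or the gripper's body presses on something with over 40 N, if the wrist force passes 120 N, or if a joint passes its speed limit or range.

## Working session

There is one attempt and no reset: what is moved stays moved. The work goes in short steps, Python scripts to look and compute and a tool call to move; the robot and the scene stay as the last step left them, time stands still between calls to the robot, and variables do not carry over. Pictures are saved under pics/ and viewed, and the job is handed in when it is done.

Besides the shell and the picture viewer there is one more tool, called by a JSON object that holds its "api" and its "payload", one argument or row to a line. carry_out: Moves the arm, as the interface text tells. Its arguments: {"type":"object","properties":{"increments":{"type":"array"},"force":{"type":"number"}},"required":["increments"]}

```bash
mkdir -p pics; python3 - <<'E'
from plant import r
import cv2,json
s=r.sense(); print(s['time_s'],s['ee_pos'],s['tcp_rot'],s['finger_gap'])
for n in('scene','top'):
    c=r.camera(n); cv2.imwrite(f'pics/{n}0.png',c['color'][:,:,::-1]); print(n,c['fov_y'],c['cx'],c['cy'],c['R'],c['t'])
E
```

```text
0.0 [ 0.14655343 -0.55564245  0.40352315] [[ 9.66943623e-01  2.54990102e-01 -2.78785995e-04]
 [ 2.54990092e-01 -9.66941195e-01  2.18605612e-03]
 [ 2.87853010e-04 -2.18488069e-03 -9.99997572e-01]] 0.09421051045847069
scene 50.246153280792456 254.02235565034567 197.5512650086863 [[-0.84839174  0.52923523  0.01189657]
 [ 0.41868156  0.68458158 -0.59670244]
 [-0.32394012 -0.50125655 -0.80237439]] [ 0.50540989 -0.15024979  1.49201309]
top 46.50258810241063 256.92033400369303 189.57074596180166 [[-0.02715583 -0.99943942 -0.01958075]
 [-0.98719783  0.02989273 -0.15667443]
 [ 0.15717192  0.01507545 -0.98745619]] [-0.03932179  0.57079879  1.35354358]
```

View pics/scene0.png

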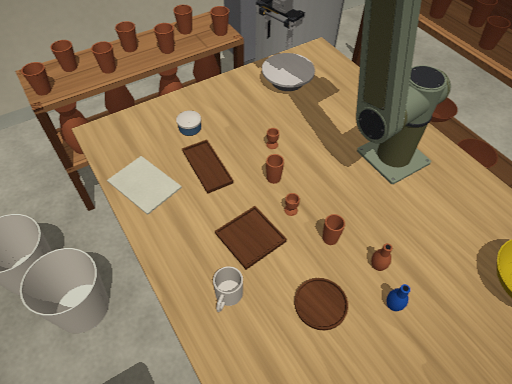

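View pics/top0.png

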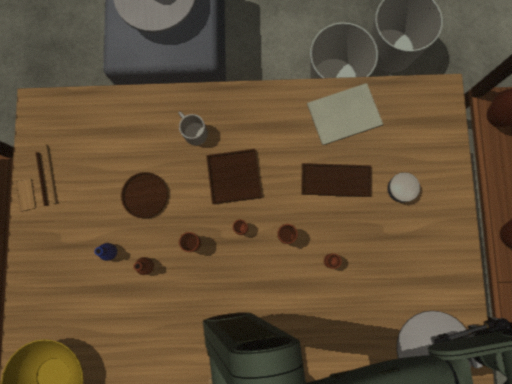

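```bash
python3 - <<'E'
import cv2
t=cv2.imread('pics/top0.png'); s=cv2.imread('pics/scene0.png')
def crop(im,x,y,w,h,k,n): 
    c=cv2.resize(im[y:y+h,x:x+w],None,fx=k,fy=k,interpolation=cv2.INTER_CUBIC)
    for i in range(x-x%20+20,x+w,20): cv2.putText(c,str(i),((i-x)*k,10),0,.35,(255,255,255),1); c[::4,(i-x)*k]=(0,255,255)
    for j in range(y-y%20+20,y+h,20): cv2.putText(c,str(j),(0,(j-y)*k),0,.35,(255,255,255),1); c[(j-y)*k,::4]=(0,255,255)
    cv2.imwrite(f'pics/{n}.png',c)
crop(t,90,200,135,85,6-1,'t1'); crop(t,215,200,140,85,5,'t2'); crop(t,110,140,320,85,2,'t3')
crop(s,240,120,110,130,4,'s1'); crop(s,310,200,120,120,4,'s2')
E
```

```text
(no output)
```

View pics/t1.png

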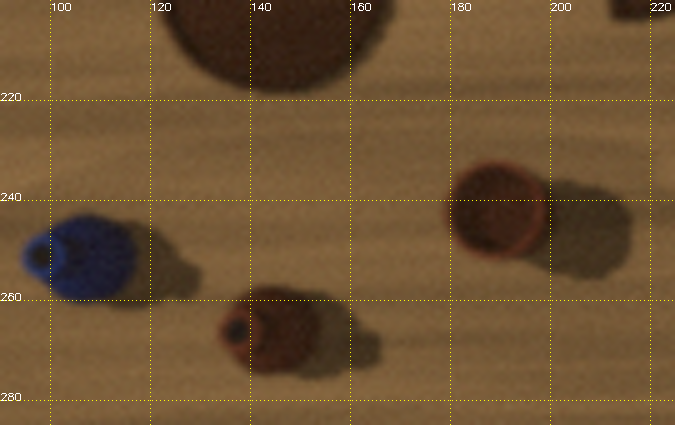

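View pics/t2.png

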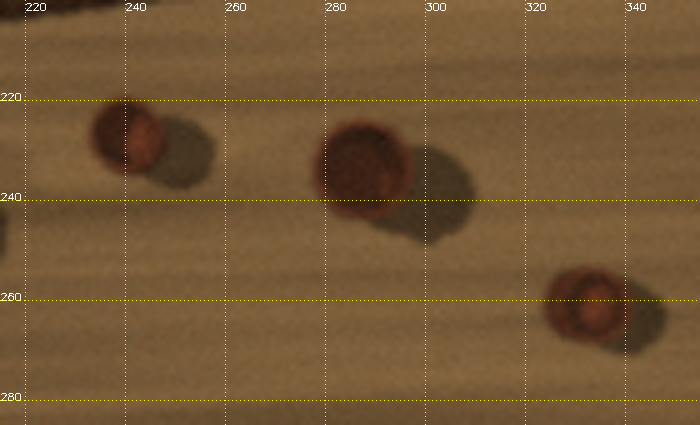

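View pics/s1.png

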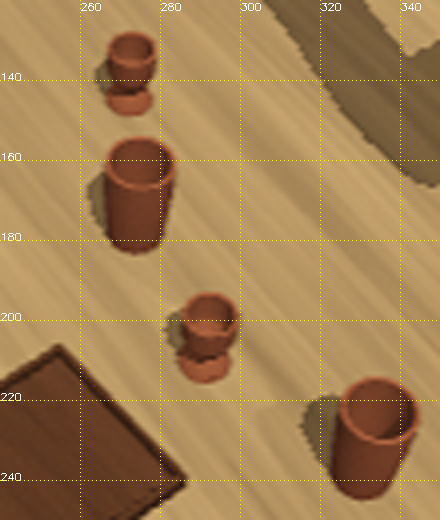

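View pics/s2.png

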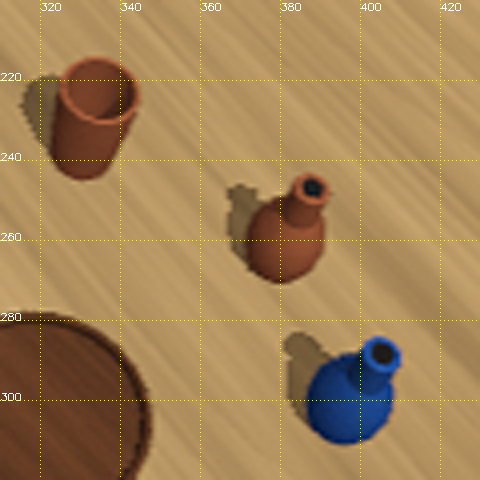

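```bash
cat > h.py <<'E'
import numpy as np,cv2
from plant import r
def ray(c,u,v,z):
    f=192/np.tan(np.radians(c['fov_y']/2)); R=np.array(c['R']);t=np.array(c['t'])
    d=R.T@np.array([(u-c['cx'])/f,(v-c['cy'])/f,1]); o=-R.T@t
    return (o+d*(z-o[2])/d[2])
def proj(c,X):
    f=192/np.tan(np.radians(c['fov_y']/2)); p=np.array(c['R'])@np.array(X)+c['t']
    return np.array([f*p[0]/p[2]+c['cx'],f*p[1]/p[2]+c['cy']])
E
python3 - <<'E'
from h import *
T=r.camera('top');S=r.camera('scene')
for n,z,a,b in [('vase',.105,(137.4,266),(388,247)),('bk1',.092,(189.6,242),(334.7,222.7)),('bk2',.092,(287.4,234),(275,160.7)),('eg1',.065,(240.4,227.2),(292.2,198.7)),('eg2',.065,(332.4,261),(273,132)),('blue',.105,(98.2,251.2),(405,288.5))]:
    print(n,ray(T,*a,z).round(4),ray(S,*b,z).round(4))
im=T['color'];g=im[:,:,::-1].astype(int)
m=((g[:,:,2]<85)).astype(np.uint8)
m[:140]=0;m[225:]=0
n,l,st,ce=cv2.connectedComponentsWithStats(m)
for i in range(1,n):
    if st[i,4]>500:
        c,_=cv2.findContours((l==i).astype(np.uint8),0,2)
        c=max(c,key=cv2.contourArea); rr=cv2.minAreaRect(c)
        b=cv2.boxPoints(rr)+0
        print('tray',st[i],rr,[ray(T,p[0],p[1],.016)[:2].round(3).tolist() for p in b],ray(T,*rr[0],.016).round(4))
E
```

```text
vase [0.3439 0.2994 0.105 ] [0.3443 0.3024 0.105 ]
bk1 [0.4101 0.1481 0.092 ] [0.4135 0.155  0.092 ]
bk2 [ 0.4256 -0.1433  0.092 ] [ 0.4284 -0.1397  0.092 ]
eg1 [ 0.4518 -0.0026  0.065 ] [0.4563 0.0024 0.065 ]
eg2 [ 0.3427 -0.2762  0.065 ] [ 0.3436 -0.2772  0.065 ]
blue [0.3901 0.4162 0.105 ] [0.3927 0.4183 0.105 ]
tray [  0 140  15  85 976] ((7.0, 182.0), (14.0, 84.0), 0.0) [[0.488, 0.767], [0.765, 0.785], [0.763, 0.739], [0.486, 0.722]] [0.6233 0.7532 0.016 ]
tray [470 140  17  85 661] ((477.1202697753906, 182.15142822265625), (85.13510131835938, 8.74019718170166), 83.73651123046875) [[0.714, -0.739], [0.716, -0.768], [0.444, -0.768], [0.441, -0.741]] [ 0.5767 -0.754   0.016 ]
tray [ 206  149   58   55 2574] ((234.5005340576172, 176.12896728515625), (50.16476058959961, 51.956363677978516), 82.64761352539062) [[0.694, 0.108], [0.711, -0.059], [0.547, -0.075], [0.531, 0.089]] [0.6199 0.0156 0.016 ]
tray [ 301  163   71   34 2229] ((336.3404235839844, 179.94647216796875), (70.3182601928711, 32.11232376098633), 1.847610354423523) [[0.553, -0.194], [0.657, -0.202], [0.642, -0.426], [0.539, -0.416]] [ 0.5974 -0.3096  0.016 ]
tray [ 121  172   49   47 1794] ((144.90000915527344, 195.20001220703125), (47.404640197753906, 46.0629997253418), 26.56505012512207) [[0.537, 0.405], [0.67, 0.341], [0.596, 0.203], [0.466, 0.268]] [0.5666 0.304  0.016 ]
```

View pics/t3.png

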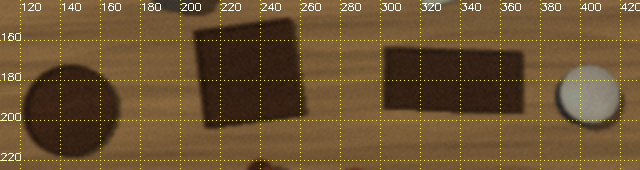

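```bash
python3 - <<'E'
from h import *
T=cv2.imread('pics/top0.png').astype(int)
S=cv2.imread('pics/scene0.png').astype(int)
# top edge: warmth = R-B
w=T[:,:,2]-T[:,:,0]
for x in range(25,460,25):
    c=w[65:115,x]; i=np.where(c>20)[0]; print(x,65+i[0],end=' | ')
print()
w=S[:,:,2]-S[:,:,0]
# scene left-bottom edge: from (76,130) to (200,384)
for y in range(140,384,16):
    i=np.where((w[y,60:]>30)&(w[y,60:]<200))[0]; 
    j=[k for k in i if k+5 in i and k+3 in i]; print(y,60+j[0],end=' | ')
E
```

```text
25 88 | 50 87 | 75 86 | 100 85 | 125 84 | 150 83 | 175 83 | 200 82 | 225 81 | 250 80 | 275 79 | 300 78 | 325 78 | 350 77 | 375 76 | 400 75 | 425 74 | 450 73 | 
140 60 | 156 60 | 172 67 | 188 77 | 204 85 | 220 118 | 236 126 | 252 134 | 268 142 | 284 150 | 300 158 | 316 167 | 332 175 | 348 183 | 364 191 | 380 199 |
```

```bash
cat > fit.py <<'E'
from h import *
from scipy.optimize import minimize
P={'bk':[(0,25),(60,30),(92,30)],'eg':[(0,23),(8,23),(18,10),(28,10),(42,23),(65,23)],'vase':[(0,22),(35,28),(50,24),(68,13),(105,13)]}
K=4
def sil(c,polys,shape,off):
    m=np.zeros(shape,np.uint8)
    for p in polys:
        q=np.array([proj(c,X) for X in p])
        q=((q-off+.5)*K-.5)
        cv2.fillConvexPoly(m,cv2.convexHull(np.round(q*16).astype(np.int32)),1,shift=4)
    return m
th=np.linspace(0,2*np.pi,40,endpoint=False)
def ring(x,y,z,rr): return [(x+rr*np.cos(a),y+rr*np.sin(a),z) for a in th]
def rev(x,y,prof,z0=0):
    R=[ring(x,y,z0+z/1e3,a/1e3) for z,a in prof]
    return [R[i]+R[i+1] for i in range(len(R)-1)]
def box(x,y,yaw,a,b):
    c,s=np.cos(yaw),np.sin(yaw)
    return [[(x+c*i*a/2-s*j*b/2,y+s*i*a/2+c*j*b/2,z) for i in(-1,1) for j in(-1,1) for z in(0,.016)]]
def fit(c,mask,build,p0):
    # mask: soft score image upsampled
    q=np.concatenate([np.array([proj(c,X) for X in p]) for p in build(p0)])
    lo=np.maximum(np.floor(q.min(0)).astype(int)-8,0); hi=np.minimum(np.ceil(q.max(0)).astype(int)+8,[512,384])
    sub=mask[lo[1]:hi[1],lo[0]:hi[0]].astype(np.float32)
    sub=cv2.resize(sub,None,fx=K,fy=K,interpolation=cv2.INTER_LINEAR)>.5
    def cost(p):
        m=sil(c,build(p),sub.shape,lo)>0
        return (m^sub).sum()/sub.sum()
    sc=np.ones(len(p0))*.006
    if len(p0)>2: sc[2]=.05
    sim=np.vstack([p0]+[np.array(p0)+np.eye(len(p0))[i]*sc for i in range(len(p0))])
    o=minimize(cost,p0,method='Nelder-Mead',options=dict(initial_simplex=sim,xatol=1e-4,fatol=1e-5,maxiter=200))
    return o.x,o.fun
def terramask(c):
    g=c['color'].astype(int); R,G,B=g[...,0],g[...,1],g[...,2]
    return ((R>1.62*G)&(R>50)) 
E
python3 - <<'E'
from fit import *
for n in('top','scene'):
    c=r.camera(n); m=terramask(c); cv2.imwrite(f'pics/m_{n}.png',m.astype(np.uint8)*255)
    g=c['color']; print(g[242,189],g[210,330],g[180,336],g[230,240],g[258,290])
E
```

```text
[58 35 19] [119  90  56] [48 31 21] [75 36 20] [118  92  57]
[167 135  87] [184 149  99] [192 157 105] [97 57 33] [184 150  99]
```

View pics/m_scene.png

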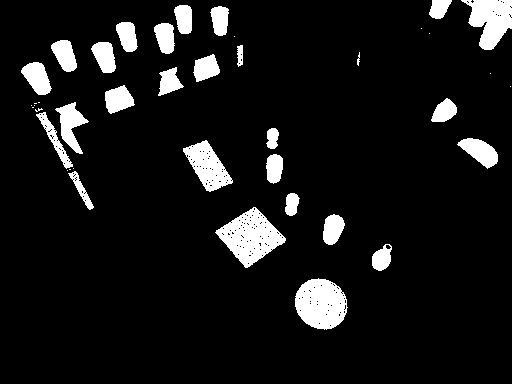

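View pics/m_top.png

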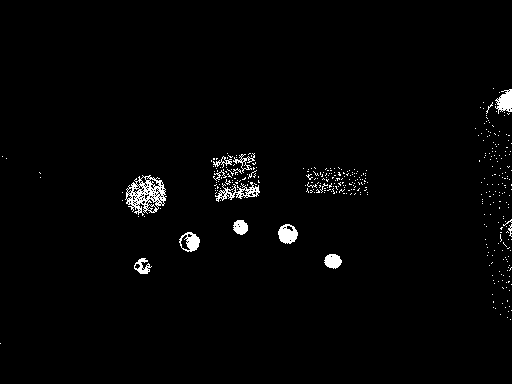

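```bash
cat >> fit.py <<'E'
def fill(m):
    m=cv2.morphologyEx(m.astype(np.uint8),cv2.MORPH_CLOSE,np.ones((3,3)))
    c,_=cv2.findContours(m,0,2); o=np.zeros_like(m); cv2.drawContours(o,[k for k in c if cv2.contourArea(k)>30],-1,1,-1); return o
def masks(n,c):
    g=cv2.GaussianBlur(c['color'],(0,0),.6).astype(float); R,G,B=g[...,0],g[...,1],g[...,2]
    t=fill(R>(1.5 if n=='top' else 1.55)*G)
    d=fill(R<(82 if n=='top' else 125))
    return t,d
GUESS={'vase':(.344,.301),'bk1':(.412,.151),'bk2':(.427,-.142),'eg1':(.454,0),'eg2':(.343,-.277)}
def run(names,guess=GUESS,z0=0):
    for n in('top','scene'):
        c=r.camera(n); t,d=masks(n,c)
        for k in names:
            pr=P[k if k=='vase' else k[:2]]
            x,f=fit(c,t,lambda p:rev(p[0],p[1],pr,z0),guess[k]); print(n,k,x.round(4),round(f,3))
E
python3 - <<'E'
from fit import *
run(GUESS)
for n in('top','scene'):
    c=r.camera(n); t,d=masks(n,c)
    for k,b,p in [('long',lambda p:box(*p,.1,.22),(.597,-.31,.05)),('sq',lambda p:box(*p,.16,.16),(.62,.016,.1)),('round',lambda p:rev(*p,[(0,75),(16,75)]),(.567,.304))]:
        x,f=fit(c,d,b,p); print(n,k,x.round(4),round(f,3))
E
```

```text
top vase [0.3448 0.3001] 0.137
top bk1 [0.4121 0.153 ] 0.067
top bk2 [ 0.4277 -0.1437] 0.059
top eg1 [ 0.455  -0.0007] 0.093
top eg2 [ 0.3433 -0.2803] 0.061
scene vase [0.3436 0.3007] 0.116
scene bk1 [0.4105 0.1516] 0.119
scene bk2 [ 0.4269 -0.1427] 0.204
scene eg1 [4.533e-01 1.000e-04] 0.198
scene eg2 [ 0.3449 -0.2794] 0.324
top long [ 0.5988 -0.3108 -0.0623] 0.021
top sq [0.6215 0.0167 0.1019] 0.083
top round [0.5684 0.3056] 0.025
scene long [ 0.6013 -0.3085 -0.0638] 0.103
scene sq [0.6228 0.0206 0.1069] 0.088
scene round [0.5689 0.3078] 0.04
```

```bash
cat > go.py <<'E'
import sys,numpy as np
from plant import r
# usage: go.py x y graspz(mm)  -> travel from current pose
s=r.sense();R=np.array(s['tcp_rot']);p=np.array(s['ee_pos'])
t=np.array([float(a)/1e3 for a in sys.argv[1:4]]);t[2]+=.18
a=np.degrees(np.arctan2(R[1,0],R[0,0]))
print('t',round(s['time_s'],2),'pos',(p*1e3).round(1),'travel',(R.T@(t-p)*1e3).round(1),'twist to yaw0',a.round(2),'gap',round(s['finger_gap']*1e3,1),'F',np.round(s['wrist_force'],1),'q',np.round(s['q'],0), 'tilt',R[:,2].round(4))
E
python3 go.py 427.3 -143.2 220
```

```text
t 0.5 pos [ 146.6 -556.   404.6] travel [ 376.7 -327.6    4.6] twist to yaw0 14.77 gap 94.2 F [-0.  -0.4  0.8] q [-84.  12.  88.  -0.  80.  -9.] tilt [-0.  0. -1.]
```

{"api": "carry_out", "payload": {
  "increments": [
    {"claw": 94,"travel": [19,-16,0],"twist": 3},
    {"claw": 94,"travel": [50,-43,0],"twist": 7},
    {"claw": 94,"travel": [80,-70,0],"twist": 12},
    {"claw": 94,"travel": [111,-97,0],"twist": 14.8},
    {"claw": 94,"travel": [142,-124,1],"twist": 14.8},
    {"claw": 94,"travel": [173,-151,1],"twist": 14.8},
    {"claw": 94,"travel": [204,-178,2],"twist": 14.8},
    {"claw": 94,"travel": [235,-205,2],"twist": 14.8},
    {"claw": 94,"travel": [266,-231,2],"twist": 14.8},
    {"claw": 94,"travel": [297,-258,2],"twist": 14.8}
  ],
  "force": 15
}}

```text
time_s: 1.33
ee_pos: [0.3686, -0.229, 0.403]
tcp_rot: [[1.0, -0.001, 0.001], [-0.001, -1.0, -0.001], [0.001, 0.001, -1.0]]
wrist_force: [1.1, -1.0, 0.5]
finger_gap: 0.0942
```

```bash
python3 go.py 427.3 -143.2 220
```

```text
t 1.33 pos [ 368.6 -229.   403. ] travel [ 58.6 -85.9   3. ] twist to yaw0 -0.06 gap 94.2 F [ 1.1 -1.   0.5] q [-43.  -6. 107.   0.  79.  47.] tilt [ 1.e-03 -8.e-04 -1.e+00]
```

{"api": "carry_out", "payload": {
  "increments": [
    {"claw": 94,"travel": [20,-30,3],"twist": 0},
    {"claw": 94,"travel": [40,-58,10],"twist": 0},
    {"claw": 94,"travel": [54,-79,20],"twist": 0},
    {"claw": 94,"travel": [59,-86,25],"twist": 0},
    {"claw": 94,"travel": [58.6,-86,25],"twist": 0},
    {"claw": 94,"travel": [58.6,-86,40],"twist": 0},
    {"claw": 94,"travel": [58.6,-86,60],"twist": 0},
    {"claw": 94,"travel": [58.6,-86,75],"twist": 0},
    {"claw": 94,"travel": [58.6,-86,80],"twist": 0},
    {"claw": 94,"travel": [58.6,-86,80],"twist": 0}
  ]
}}

```text
time_s: 2.17
ee_pos: [0.4264, -0.144, 0.322]
tcp_rot: [[1.0, -0.003, -0.002], [-0.003, -1.0, 0.0], [-0.002, -0.0, -1.0]]
wrist_force: [-0.3, 0.3, -0.0]
finger_gap: 0.0938
```

```bash
python3 go.py 427.3 -143.2 76;  python3 - <<'E'
from h import *
for n in ('top','scene'):
    c=r.camera(n); cv2.imwrite(f'pics/a_{n}.png',c['color'][:,:,::-1])
a=cv2.imread('pics/a_scene.png')[60:260,170:420]; cv2.imwrite('pics/a_s.png',cv2.resize(a,None,fx=3,fy=3,interpolation=2))
E
```

```text
t 2.17 pos [ 426.4 -144.   322. ] travel [ 1.  -0.8 66. ] twist to yaw0 -0.16 gap 93.8 F [-0.3  0.3 -0. ] q [-30.   2. 110.  -0.  68.  60.] tilt [-1.9e-03  2.0e-04 -1.0e+00]
```

View pics/a_s.png

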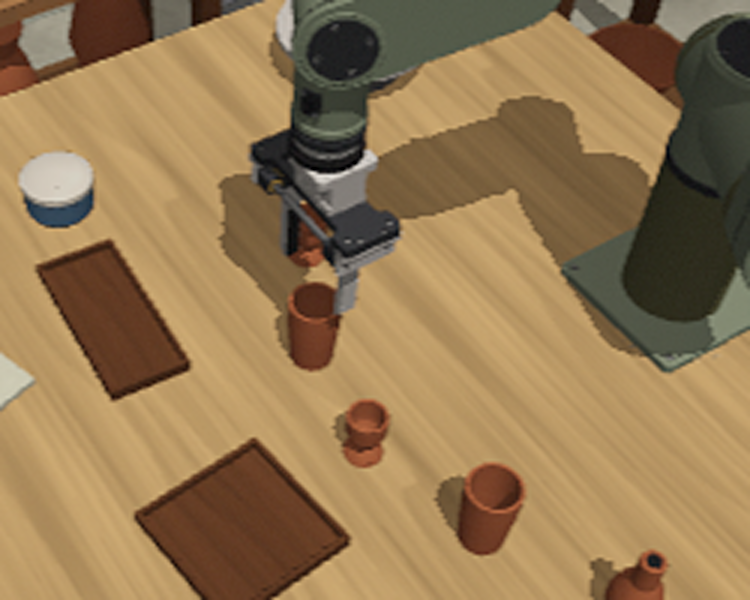

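The gripper is above beaker 2 (rim at crop ~(312,300)), with a finger on each side of it. I'll descend and grip.

{"api": "carry_out", "payload": {
  "increments": [
    {"claw": 94,"travel": [1,-0.8,15],"twist": 0},
    {"claw": 94,"travel": [1,-0.8,35],"twist": 0},
    {"claw": 94,"travel": [1,-0.8,52],"twist": 0},
    {"claw": 94,"travel": [1,-0.8,63],"twist": 0},
    {"claw": 94,"travel": [1,-0.8,66],"twist": 0},
    {"claw": 94,"travel": [1,-0.8,66],"twist": 0},
    {"claw": 75,"travel": [1,-0.8,66],"twist": 0},
    {"claw": 66,"travel": [1,-0.8,66],"twist": 0},
    {"claw": 62,"travel": [1,-0.8,66],"twist": 0},
    {"claw": 58,"travel": [1,-0.8,66],"twist": 0}
  ],
  "force": 15
}}

```text
time_s: 3.1
ee_pos: [0.4289, -0.1437, 0.2587]
tcp_rot: [[1.0, -0.002, 0.003], [-0.002, -1.0, -0.003], [0.003, 0.003, -1.0]]
wrist_force: [-0.6, -0.0, 0.3]
finger_gap: 0.0707
```

{"api": "carry_out", "payload": {
  "increments": [
    {"claw": 50,"travel": [0,0,0],"twist": 0},
    {"claw": 50,"travel": [0,0,0],"twist": 0},
    {"claw": 50,"travel": [0,0,0],"twist": 0},
    {"claw": 50,"travel": [0,0,0],"twist": 0}
  ]
}}

```text
time_s: 3.43
ee_pos: [0.4292, -0.1437, 0.2592]
tcp_rot: [[1.0, -0.002, 0.004], [-0.002, -1.0, -0.003], [0.004, 0.003, -1.0]]
wrist_force: [-1.0, 1.8, 3.3]
finger_gap: 0.0603
```

```bash
python3 go.py 597 -360 200
```

```text
t 3.43 pos [ 429.2 -143.7  259.2] travel [ 168.8  216.3 -119.5] twist to yaw0 -0.13 gap 60.3 F [-1.   1.8  3.3] q [-29.   7. 113.  -0.  60.  61.] tilt [ 0.0043 -0.0027 -1.    ]
```

{"api": "carry_out", "payload": {
  "increments": [
    {"claw": 50,"travel": [0,0,0],"twist": 0},
    {"claw": 50,"travel": [0,0,0],"twist": 0},
    {"claw": 50,"travel": [0,0,-5],"twist": 0},
    {"claw": 50,"travel": [0,0,-16],"twist": 0},
    {"claw": 50,"travel": [0,0,-32],"twist": 0},
    {"claw": 50,"travel": [0,0,-50],"twist": 0},
    {"claw": 50,"travel": [6,8,-66],"twist": 0},
    {"claw": 50,"travel": [16,20,-76],"twist": 0},
    {"claw": 50,"travel": [30,38,-80],"twist": 0},
    {"claw": 50,"travel": [45,58,-80],"twist": 0}
  ]
}}

```text
time_s: 4.27
ee_pos: [0.4741, -0.2018, 0.3408]
tcp_rot: [[1.0, -0.001, 0.006], [-0.001, -1.0, -0.004], [0.006, 0.004, -1.0]]
wrist_force: [0.8, 0.9, -2.0]
finger_gap: 0.0599
```

```bash
python3 go.py 597 -360 159
```

```text
t 4.27 pos [ 474.1 -201.8  340.8] travel [123.1 158.    3.1] twist to yaw0 -0.08 gap 59.9 F [ 0.8  0.9 -2. ] q [-33.   8. 101.  -0.  71.  57.] tilt [ 0.0057 -0.0037 -1.    ]
```

{"api": "carry_out", "payload": {
  "increments": [
    {"claw": 50,"travel": [15,19,0],"twist": 0},
    {"claw": 50,"travel": [32,41,0],"twist": 0},
    {"claw": 50,"travel": [49,63,0],"twist": 0},
    {"claw": 50,"travel": [66,85,1],"twist": 0},
    {"claw": 50,"travel": [83,107,2],"twist": 0},
    {"claw": 50,"travel": [99,127,2],"twist": 0},
    {"claw": 50,"travel": [112,144,3],"twist": 0},
    {"claw": 50,"travel": [120,154,3],"twist": 0},
    {"claw": 50,"travel": [123,158,3],"twist": 0},
    {"claw": 50,"travel": [123,158,3],"twist": 0}
  ]
}}

```text
time_s: 5.1
ee_pos: [0.5969, -0.3607, 0.338]
tcp_rot: [[1.0, -0.002, 0.004], [-0.002, -1.0, -0.003], [0.004, 0.003, -1.0]]
wrist_force: [0.2, 0.5, -1.6]
finger_gap: 0.0601
```

```bash
python3 go.py 597 -360 87;python3 - <<'E'
from h import *
for n in ('top','scene'):
    c=r.camera(n); cv2.imwrite(f'pics/b_{n}.png',c['color'][:,:,::-1])
a=cv2.imread('pics/b_scene.png')[60:260,150:400]; cv2.imwrite('pics/b_s.png',cv2.resize(a,None,fx=3,fy=3,interpolation=2))
E
```

```text
t 5.1 pos [ 596.9 -360.7  338. ] travel [-0.3 -0.9 71. ] twist to yaw0 -0.12 gap 60.1 F [ 0.2  0.5 -1.6] q [-38.  29.  73.   0.  77.  52.] tilt [ 0.0043 -0.0029 -1.    ]
```

View pics/b_s.png

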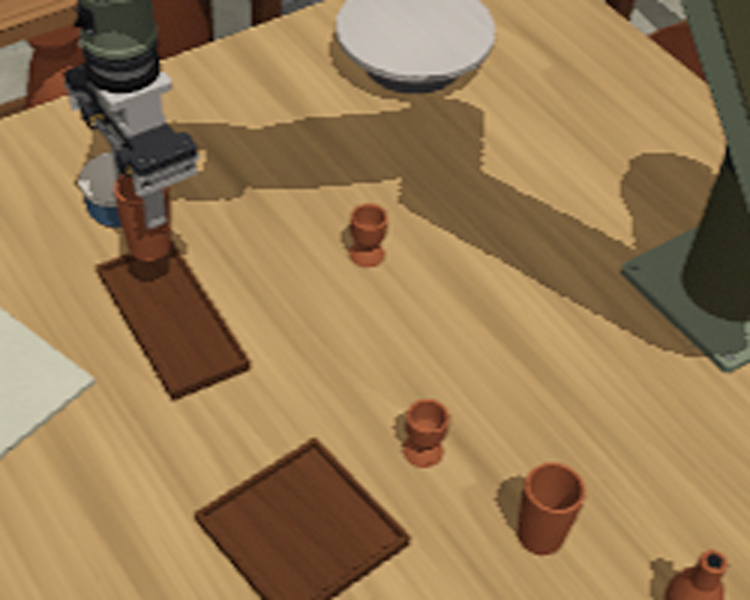

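Beaker is held at crop (145,220), above the far end of the long tray. Lowering it.

{"api": "carry_out", "payload": {
  "increments": [
    {"claw": 50,"travel": [0,-0.9,8],"twist": 0},
    {"claw": 50,"travel": [0,-0.9,22],"twist": 0},
    {"claw": 50,"travel": [0,-0.9,38],"twist": 0},
    {"claw": 50,"travel": [0,-0.9,52],"twist": 0},
    {"claw": 50,"travel": [0,-0.9,61],"twist": 0},
    {"claw": 50,"travel": [0,-0.9,66],"twist": 0},
    {"claw": 50,"travel": [0,-0.9,68.5],"twist": 0},
    {"claw": 50,"travel": [0,-0.9,69.5],"twist": 0},
    {"claw": 50,"travel": [0,-0.9,70],"twist": 0},
    {"claw": 50,"travel": [0,-0.9,70],"twist": 0}
  ]
}}

```text
time_s: 6.03
ee_pos: [0.5971, -0.359, 0.2693]
tcp_rot: [[1.0, -0.001, 0.005], [-0.001, -1.0, -0.003], [0.005, 0.003, -1.0]]
wrist_force: [0.2, 0.7, -1.8]
finger_gap: 0.0601
```

```bash
python3 go.py 597 -360 85.2
```

```text
t 6.03 pos [ 597.1 -359.   269.3] travel [-0.1  1.   4.1] twist to yaw0 -0.07 gap 60.1 F [ 0.2  0.7 -1.8] q [-38.  33.  76.   0.  71.  52.] tilt [ 0.0054 -0.0033 -1.    ]
```

{"api": "carry_out", "payload": {
  "increments": [
    {"claw": 50,"travel": [0,1,1],"twist": 0},
    {"claw": 50,"travel": [0,1,2],"twist": 0},
    {"claw": 50,"travel": [0,1,3],"twist": 0},
    {"claw": 50,"travel": [0,1,3.5],"twist": 0},
    {"claw": 50,"travel": [0,1,3.5],"twist": 0}
  ]
}}

```text
time_s: 6.45
ee_pos: [0.597, -0.3599, 0.2656]
tcp_rot: [[1.0, -0.001, 0.005], [-0.001, -1.0, -0.003], [0.005, 0.003, -1.0]]
wrist_force: [0.3, -0.1, -2.0]
finger_gap: 0.0602
```

{"api": "carry_out", "payload": {
  "increments": [
    {"claw": 50,"travel": [0,0,0.5],"twist": 0},
    {"claw": 50,"travel": [0,0,1],"twist": 0},
    {"claw": 50,"travel": [0,0,1],"twist": 0}
  ]
}}

```text
time_s: 6.7
ee_pos: [0.5973, -0.3599, 0.2653]
tcp_rot: [[1.0, -0.001, 0.006], [-0.001, -1.0, -0.003], [0.006, 0.003, -1.0]]
wrist_force: [-0.6, 0.7, 1.7]
finger_gap: 0.0602
```

Touchdown: Fz has gone positive. Release and retreat.

{"api": "carry_out", "payload": {
  "increments": [
    {"claw": 61,"travel": [0,0,0],"twist": 0},
    {"claw": 63,"travel": [0,0,0],"twist": 0},
    {"claw": 66,"travel": [0,0,0],"twist": 0},
    {"claw": 72,"travel": [0,0,0],"twist": 0},
    {"claw": 80,"travel": [0,0,0],"twist": 0},
    {"claw": 84,"travel": [0,0,-3],"twist": 0},
    {"claw": 84,"travel": [0,0,-15],"twist": 0},
    {"claw": 84,"travel": [0,0,-35],"twist": 0},
    {"claw": 84,"travel": [0,0,-60],"twist": 0},
    {"claw": 84,"travel": [0,0,-85],"twist": 0}
  ]
}}

```text
time_s: 7.53
ee_pos: [0.5966, -0.3596, 0.3517]
tcp_rot: [[1.0, -0.001, 0.005], [-0.001, -1.0, -0.003], [0.005, 0.003, -1.0]]
wrist_force: [0.7, 0.6, 0.1]
finger_gap: 0.0839
```

```bash
python3 go.py 411.3 152.3 200
```

```text
t 7.53 pos [ 596.6 -359.6  351.7] travel [-185.8 -511.5  -30.9] twist to yaw0 -0.07 gap 83.9 F [0.7 0.6 0.1] q [-38.  29.  72.   0.  79.  52.] tilt [ 0.0054 -0.0031 -1.    ]
```

{"api": "carry_out", "payload": {
  "increments": [
    {"claw": 94,"travel": [-6,-16,-8],"twist": 0},
    {"claw": 94,"travel": [-17,-48,-16],"twist": 0},
    {"claw": 94,"travel": [-31,-86,-24],"twist": 0},
    {"claw": 94,"travel": [-45,-124,-28],"twist": 0},
    {"claw": 94,"travel": [-59,-162,-30],"twist": 0},
    {"claw": 94,"travel": [-73,-200,-30],"twist": 0},
    {"claw": 94,"travel": [-87,-238,-30],"twist": 0},
    {"claw": 94,"travel": [-100,-276,-30],"twist": 0},
    {"claw": 94,"travel": [-114,-314,-30],"twist": 0},
    {"claw": 94,"travel": [-128,-352,-30],"twist": 0}
  ]
}}

```text
time_s: 8.37
ee_pos: [0.468, -0.0058, 0.3813]
tcp_rot: [[1.0, -0.002, 0.008], [-0.002, -1.0, -0.003], [0.008, 0.003, -1.0]]
wrist_force: [1.0, 0.3, 1.4]
finger_gap: 0.094
```

```bash
python3 go.py 411.3 152.3 150
```

```text
t 8.37 pos [468.   -5.8 381.3] travel [ -57.3 -158.1   50.4] twist to yaw0 -0.1 gap 94.0 F [1.  0.3 1.4] q [-11.  -0. 105.  -0.  75.  79.] tilt [ 0.0079 -0.0034 -1.    ]
```

{"api": "carry_out", "payload": {
  "increments": [
    {"claw": 94,"travel": [-12,-33,0],"twist": 0},
    {"claw": 94,"travel": [-25,-68,0],"twist": 0},
    {"claw": 94,"travel": [-36,-100,8],"twist": 0},
    {"claw": 94,"travel": [-46,-128,20],"twist": 0},
    {"claw": 94,"travel": [-53,-148,35],"twist": 0},
    {"claw": 94,"travel": [-57,-157,47],"twist": 0},
    {"claw": 94,"travel": [-57,-158,50],"twist": 0},
    {"claw": 94,"travel": [-57,-158,50],"twist": 0},
    {"claw": 94,"travel": [-57,-158,50],"twist": 0}
  ]
}}

```text
time_s: 9.12
ee_pos: [0.4122, 0.1518, 0.3314]
tcp_rot: [[1.0, -0.002, 0.01], [-0.002, -1.0, -0.004], [0.01, 0.003, -1.0]]
wrist_force: [-0.0, -0.2, 1.7]
finger_gap: 0.0941
```

```bash
python3 go.py 411.3 152.3 78
```

```text
t 9.12 pos [412.2 151.8 331.4] travel [-1.6 -0.7 73.4] twist to yaw0 -0.12 gap 94.1 F [-0.  -0.2  1.7] q [  9.  -1. 111.  -0.  69.  99.] tilt [ 0.0096 -0.0035 -0.9999]
```

```bash
sed -i "s/t\[2\]+=.18/t=t-.18*R[:,2]/" go.py; python3 go.py 411.3 152.3 78
```

```text
t 9.12 pos [412.2 151.8 331.4] travel [-3.4 -1.4 73.4] twist to yaw0 -0.12 gap 94.1 F [-0.  -0.2  1.7] q [  9.  -1. 111.  -0.  69.  99.] tilt [ 0.0096 -0.0035 -0.9999]
```

{"api": "carry_out", "payload": {
  "increments": [
    {"claw": 94,"travel": [-3,-1.4,15],"twist": 0},
    {"claw": 94,"travel": [-3.4,-1.4,36],"twist": 0},
    {"claw": 94,"travel": [-3.4,-1.4,56],"twist": 0},
    {"claw": 94,"travel": [-3.4,-1.4,69],"twist": 0},
    {"claw": 94,"travel": [-3.4,-1.4,73.4],"twist": 0},
    {"claw": 80,"travel": [-3.4,-1.4,73.4],"twist": 0},
    {"claw": 70,"travel": [-3.4,-1.4,73.4],"twist": 0},
    {"claw": 64,"travel": [-3.4,-1.4,73.4],"twist": 0},
    {"claw": 60,"travel": [-3.4,-1.4,73.4],"twist": 0},
    {"claw": 50,"travel": [-3.4,-1.4,73.4],"twist": 0}
  ]
}}

```text
time_s: 9.95
ee_pos: [0.4101, 0.153, 0.259]
tcp_rot: [[1.0, -0.002, 0.012], [-0.002, -1.0, -0.003], [0.012, 0.003, -1.0]]
wrist_force: [0.4, 0.8, 0.2]
finger_gap: 0.0642
```

{"api": "carry_out", "payload": {
  "increments": [
    {"claw": 50,"travel": [0,0,0],"twist": 0},
    {"claw": 50,"travel": [0,0,0],"twist": 0},
    {"claw": 50,"travel": [0,0,0],"twist": 0},
    {"claw": 50,"travel": [0,0,0],"twist": 0}
  ]
}}

```text
time_s: 10.28
ee_pos: [0.4102, 0.153, 0.2593]
tcp_rot: [[1.0, -0.002, 0.012], [-0.002, -1.0, -0.003], [0.012, 0.003, -1.0]]
wrist_force: [-0.5, 0.2, 1.3]
finger_gap: 0.0591
```

```bash
python3 go.py 603 -260 194
```

```text
t 10.28 pos [410.2 153.  259.3] travel [ 192.8  412.5 -111.1] twist to yaw0 -0.11 gap 59.1 F [-0.5  0.2  1.3] q [  9.   6. 115.  -0.  59.  99.] tilt [ 0.0123 -0.0032 -0.9999]
```

{"api": "carry_out", "payload": {
  "increments": [
    {"claw": 50,"travel": [0,0,0],"twist": 0},
    {"claw": 50,"travel": [0,0,-5],"twist": 0},
    {"claw": 50,"travel": [0,0,-16],"twist": 0},
    {"claw": 50,"travel": [0,0,-34],"twist": 0},
    {"claw": 50,"travel": [0,0,-56],"twist": 0},
    {"claw": 50,"travel": [2,4,-78],"twist": 0},
    {"claw": 50,"travel": [8,16,-96],"twist": 0},
    {"claw": 50,"travel": [17,35,-108],"twist": 0},
    {"claw": 50,"travel": [29,60,-112],"twist": 0},
    {"claw": 50,"travel": [41,87,-113],"twist": 0}
  ]
}}

```text
time_s: 11.12
ee_pos: [0.45, 0.066, 0.3746]
tcp_rot: [[1.0, -0.0, 0.015], [-0.0, -1.0, -0.003], [0.015, 0.003, -1.0]]
wrist_force: [0.2, -0.9, -2.6]
finger_gap: 0.0589
```

```bash
python3 go.py 603 -260 194
```

```text
t 11.12 pos [450.   66.  374.6] travel [150.2 325.4   3.9] twist to yaw0 -0.0 gap 58.9 F [ 0.2 -0.9 -2.6] q [ -3.  -2. 107.  -0.  74.  87.] tilt [ 0.0151 -0.003  -0.9999]
```

{"api": "carry_out", "payload": {
  "increments": [
    {"claw": 50,"travel": [12,27,0],"twist": 0},
    {"claw": 50,"travel": [26,57,0],"twist": 0},
    {"claw": 50,"travel": [41,89,0],"twist": 0},
    {"claw": 50,"travel": [56,121,0],"twist": 0},
    {"claw": 50,"travel": [71,153,0],"twist": 0},
    {"claw": 50,"travel": [86,185,0],"twist": 0},
    {"claw": 50,"travel": [101,217,0],"twist": 0},
    {"claw": 50,"travel": [115,248,0],"twist": 0},
    {"claw": 50,"travel": [127,274,0],"twist": 0},
    {"claw": 50,"travel": [137,296,0],"twist": 0}
  ]
}}

```text
time_s: 11.95
ee_pos: [0.5873, -0.2322, 0.3769]
tcp_rot: [[1.0, -0.001, 0.014], [-0.001, -1.0, -0.003], [0.014, 0.003, -1.0]]
wrist_force: [0.0, 0.4, -2.8]
finger_gap: 0.0588
```

```bash
python3 go.py 603 -260 90
```

```text
t 11.95 pos [ 587.3 -232.2  376.9] travel [ 11.7  27.  107.1] twist to yaw0 -0.07 gap 58.8 F [ 0.   0.4 -2.8] q [-29.  20.  82.   0.  78.  61.] tilt [ 0.014  -0.0027 -0.9999]
```

{"api": "carry_out", "payload": {
  "increments": [
    {"claw": 50,"travel": [7,17,2],"twist": 0},
    {"claw": 50,"travel": [11,25,10],"twist": 0},
    {"claw": 50,"travel": [11.7,27,24],"twist": 0},
    {"claw": 50,"travel": [11.7,27,42],"twist": 0},
    {"claw": 50,"travel": [11.7,27,62],"twist": 0},
    {"claw": 50,"travel": [11.7,27,80],"twist": 0},
    {"claw": 50,"travel": [11.7,27,94],"twist": 0},
    {"claw": 50,"travel": [11.7,27,103],"twist": 0},
    {"claw": 50,"travel": [11.7,27,107],"twist": 0},
    {"claw": 50,"travel": [11.7,27,107],"twist": 0}
  ]
}}

```text
time_s: 12.78
ee_pos: [0.6001, -0.2587, 0.2687]
tcp_rot: [[1.0, -0.001, 0.012], [-0.001, -1.0, -0.001], [0.012, 0.001, -1.0]]
wrist_force: [-0.0, 0.7, -1.5]
finger_gap: 0.0587
```

```bash
python3 go.py 603 -260 85;python3 - <<'E'
from h import *
for n in ('top','scene'):
    c=r.camera(n); cv2.imwrite(f'pics/c_{n}.png',c['color'][:,:,::-1])
a=cv2.imread('pics/c_scene.png')[80:260,150:400]; cv2.imwrite('pics/c_s.png',cv2.resize(a,None,fx=3,fy=3,interpolation=2))
E
```

```text
t 12.78 pos [ 600.1 -258.7  268.7] travel [0.8 1.1 3.7] twist to yaw0 -0.04 gap 58.7 F [-0.   0.7 -1.5] q [-31.  28.  83.   0.  68.  59.] tilt [ 0.0117 -0.0012 -0.9999]
```

View pics/c_s.png

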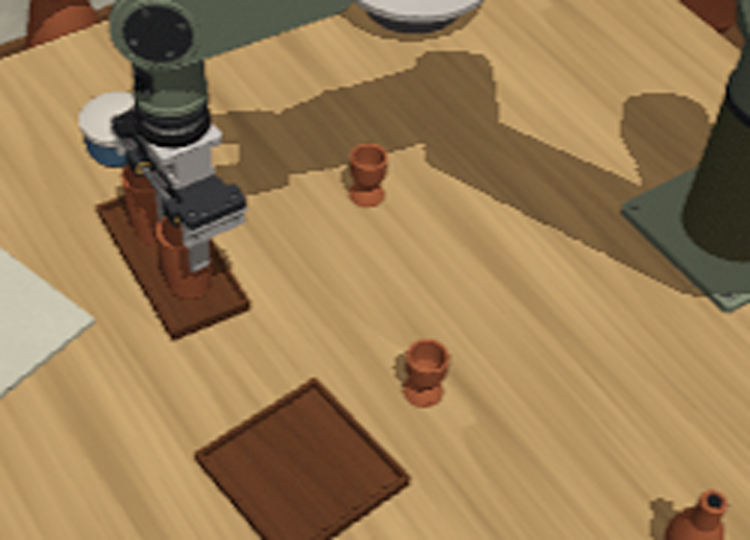

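Both beakers are in the long tray, the first standing and the second just above the floor. Slow touchdown.

{"api": "carry_out", "payload": {
  "increments": [
    {"claw": 50,"travel": [0.8,1,1],"twist": 0},
    {"claw": 50,"travel": [0.8,1,2],"twist": 0},
    {"claw": 50,"travel": [0.8,1,3],"twist": 0},
    {"claw": 50,"travel": [0.8,1,3.5],"twist": 0},
    {"claw": 50,"travel": [0.8,1,4],"twist": 0},
    {"claw": 50,"travel": [0.8,1,4],"twist": 0}
  ]
}}

```text
time_s: 13.38
ee_pos: [0.6016, -0.2605, 0.2669]
tcp_rot: [[1.0, -0.001, 0.015], [-0.001, -1.0, -0.003], [0.015, 0.003, -1.0]]
wrist_force: [-0.0, 1.4, -2.2]
finger_gap: 0.0589
```

{"api": "carry_out", "payload": {
  "increments": [
    {"claw": 50,"travel": [0,0,0.5],"twist": 0},
    {"claw": 50,"travel": [0,0,1],"twist": 0},
    {"claw": 50,"travel": [0,0,1.5],"twist": 0},
    {"claw": 50,"travel": [0,0,1.5],"twist": 0}
  ]
}}

```text
time_s: 13.72
ee_pos: [0.6017, -0.2605, 0.2654]
tcp_rot: [[1.0, -0.001, 0.015], [-0.001, -1.0, -0.003], [0.015, 0.003, -1.0]]
wrist_force: [0.2, 0.1, -1.7]
finger_gap: 0.059
```

{"api": "carry_out", "payload": {
  "increments": [
    {"claw": 50,"travel": [0,0,0.5],"twist": 0},
    {"claw": 50,"travel": [0,0,1],"twist": 0},
    {"claw": 50,"travel": [0,0,1],"twist": 0}
  ]
}}

```text
time_s: 13.97
ee_pos: [0.6019, -0.2605, 0.2653]
tcp_rot: [[1.0, -0.001, 0.016], [-0.001, -1.0, -0.003], [0.016, 0.003, -1.0]]
wrist_force: [-0.9, 1.0, 3.0]
finger_gap: 0.0588
```

Contact. Release and retreat.

{"api": "carry_out", "payload": {
  "increments": [
    {"claw": 60,"travel": [0,0,0],"twist": 0},
    {"claw": 62,"travel": [0,0,0],"twist": 0},
    {"claw": 66,"travel": [0,0,0],"twist": 0},
    {"claw": 72,"travel": [0,0,0],"twist": 0},
    {"claw": 80,"travel": [0,0,0],"twist": 0},
    {"claw": 82,"travel": [0,0,-4],"twist": 0},
    {"claw": 82,"travel": [0,0,-18],"twist": 0},
    {"claw": 82,"travel": [0,0,-42],"twist": 0},
    {"claw": 82,"travel": [0,0,-70],"twist": 0},
    {"claw": 82,"travel": [0,0,-100],"twist": 0}
  ]
}}

```text
time_s: 14.8
ee_pos: [0.6, -0.26, 0.3666]
tcp_rot: [[1.0, -0.001, 0.015], [-0.001, -1.0, -0.003], [0.015, 0.003, -1.0]]
wrist_force: [-0.0, -0.5, -0.1]
finger_gap: 0.082
```

```bash
python3 go.py 344.1 -279.8 160
```

```text
t 14.8 pos [ 600.  -260.   366.6] travel [-258.9   19.5   22.9] twist to yaw0 -0.06 gap 82.0 F [-0.  -0.5 -0.1] q [-31.  23.  79.   0.  78.  59.] tilt [ 0.0147 -0.0028 -0.9999]
```

{"api": "carry_out", "payload": {
  "increments": [
    {"claw": 80,"travel": [-15,1,0],"twist": 0},
    {"claw": 80,"travel": [-45,3,0],"twist": 0},
    {"claw": 80,"travel": [-80,6,0],"twist": 0},
    {"claw": 80,"travel": [-116,9,0],"twist": 0},
    {"claw": 80,"travel": [-152,11,4],"twist": 0},
    {"claw": 80,"travel": [-188,14,10],"twist": 0},
    {"claw": 80,"travel": [-222,17,16],"twist": 0},
    {"claw": 80,"travel": [-246,19,21],"twist": 0},
    {"claw": 80,"travel": [-257,19.5,23],"twist": 0},
    {"claw": 80,"travel": [-259,19.5,23],"twist": 0}
  ]
}}

```text
time_s: 15.63
ee_pos: [0.34, -0.2793, 0.3403]
tcp_rot: [[1.0, -0.003, 0.015], [-0.003, -1.0, -0.003], [0.015, 0.003, -1.0]]
wrist_force: [0.2, -0.3, 1.0]
finger_gap: 0.0798
```

```bash
python3 go.py 344.1 -279.8 55; python3 - <<'E'
from fit import *
for n in ('top','scene'):
    c=r.camera(n); cv2.imwrite(f'pics/d_{n}.png',c['color'][:,:,::-1])
a=cv2.imread('pics/d_scene.png')[60:260,170:420]; b=cv2.imread('pics/d_top.png')[140:300,200:420]
cv2.imwrite('pics/d_s.png',cv2.resize(a,None,fx=3,fy=3,interpolation=2));cv2.imwrite('pics/d_t.png',cv2.resize(b,None,fx=3,fy=3,interpolation=2))
E
```

```text
t 15.63 pos [ 340.  -279.3  340.3] travel [-1.000e-01 -4.000e-01  1.053e+02] twist to yaw0 -0.19 gap 79.8 F [ 0.2 -0.3  1. ] q [-51.  -1. 111.   1.  70.  39.] tilt [ 0.0149 -0.0032 -0.9999]
```

View pics/d_s.png

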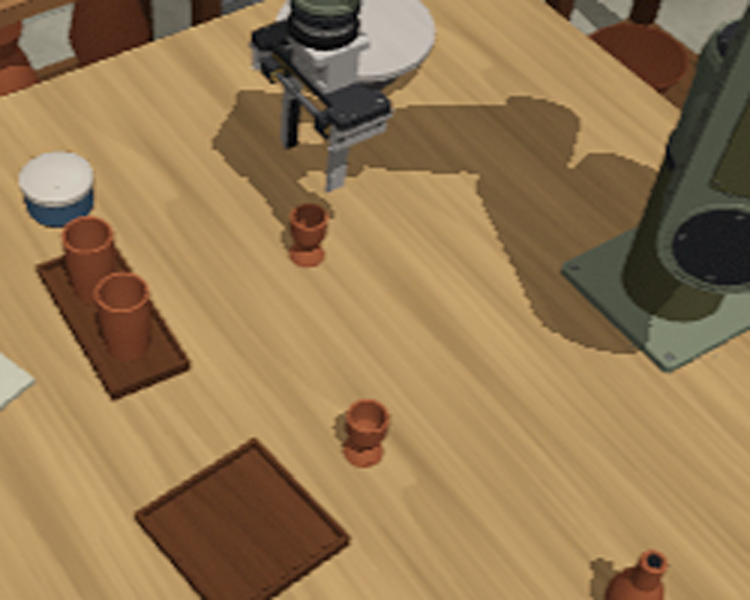

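View pics/d_t.png

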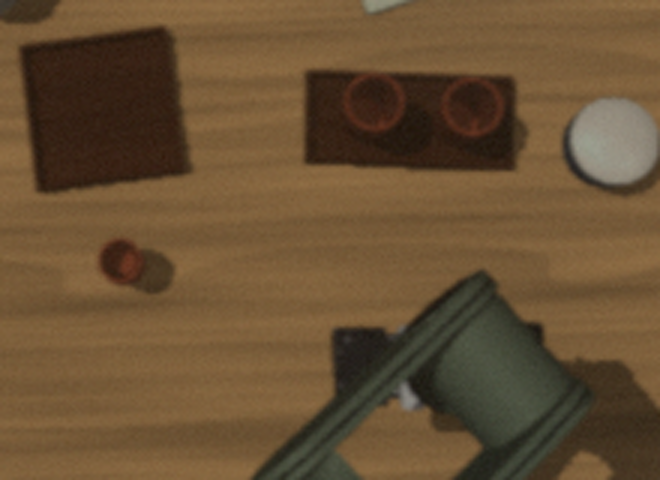

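Both beakers stand upright in the long tray (scene crop (90,250) and (125,315)). The gripper is above egg cup 2. Descend and grip.

{"api": "carry_out", "payload": {
  "increments": [
    {"claw": 80,"travel": [0,0,20],"twist": 0},
    {"claw": 80,"travel": [0,0,46],"twist": 0},
    {"claw": 80,"travel": [0,0,72],"twist": 0},
    {"claw": 80,"travel": [0,0,92],"twist": 0},
    {"claw": 80,"travel": [0,0,102],"twist": 0},
    {"claw": 80,"travel": [0,0,105],"twist": 0},
    {"claw": 66,"travel": [0,0,105],"twist": 0},
    {"claw": 56,"travel": [0,0,105],"twist": 0},
    {"claw": 50,"travel": [0,0,105],"twist": 0},
    {"claw": 47,"travel": [0,0,105],"twist": 0}
  ],
  "force": 12
}}

```text
time_s: 16.57
ee_pos: [0.3442, -0.2808, 0.2374]
tcp_rot: [[1.0, -0.002, 0.019], [-0.002, -1.0, -0.007], [0.019, 0.007, -1.0]]
wrist_force: [-0.3, 0.1, -0.0]
finger_gap: 0.0568
```

{"api": "carry_out", "payload": {
  "increments": [
    {"claw": 40,"travel": [0,0,0],"twist": 0},
    {"claw": 38,"travel": [0,0,0],"twist": 0},
    {"claw": 38,"travel": [0,0,0],"twist": 0},
    {"claw": 38,"travel": [0,0,0],"twist": 0},
    {"claw": 38,"travel": [0,0,0],"twist": 0}
  ]
}}

```text
time_s: 16.98
ee_pos: [0.3445, -0.2812, 0.2382]
tcp_rot: [[1.0, -0.002, 0.02], [-0.002, -1.0, -0.008], [0.02, 0.008, -1.0]]
wrist_force: [-0.4, 1.5, 6.0]
finger_gap: 0.0466
```

```bash
python3 go.py 626.4 -23.1 170
```

```text
t 16.98 pos [ 344.5 -281.2  238.2] travel [ 280.  -259.2 -108.2] twist to yaw0 -0.1 gap 46.6 F [-0.4  1.5  6. ] q [-51.   8. 115.   1.  56.  39.] tilt [ 0.02   -0.008  -0.9998]
```

{"api": "carry_out", "payload": {
  "increments": [
    {"claw": 38,"travel": [0,0,-5],"twist": 0},
    {"claw": 38,"travel": [0,0,-16],"twist": 0},
    {"claw": 38,"travel": [0,0,-34],"twist": 0},
    {"claw": 38,"travel": [4,-4,-54],"twist": 0},
    {"claw": 38,"travel": [14,-13,-72],"twist": 0},
    {"claw": 38,"travel": [29,-27,-84],"twist": 0},
    {"claw": 38,"travel": [48,-45,-90],"twist": 0},
    {"claw": 38,"travel": [70,-65,-90],"twist": 0},
    {"claw": 38,"travel": [93,-86,-90],"twist": 0},
    {"claw": 38,"travel": [116,-107,-90],"twist": 0}
  ]
}}

```text
time_s: 17.82
ee_pos: [0.4595, -0.1726, 0.3297]
tcp_rot: [[1.0, -0.003, 0.02], [-0.002, -1.0, -0.008], [0.02, 0.008, -1.0]]
wrist_force: [0.4, -0.2, -1.4]
finger_gap: 0.0464
```

```bash
python3 go.py 626.4 -23.1 140
```

```text
t 17.82 pos [ 459.5 -172.6  329.7] travel [ 162.8 -151.5   11.8] twist to yaw0 -0.14 gap 46.4 F [ 0.4 -0.2 -1.4] q [-31.   6. 105.   0.  68.  59.] tilt [ 0.0197 -0.0081 -0.9998]
```

{"api": "carry_out", "payload": {
  "increments": [
    {"claw": 38,"travel": [23,-21,2],"twist": 0},
    {"claw": 38,"travel": [46,-43,4],"twist": 0},
    {"claw": 38,"travel": [69,-64,6],"twist": 0},
    {"claw": 38,"travel": [92,-86,8],"twist": 0},
    {"claw": 38,"travel": [114,-106,10],"twist": 0},
    {"claw": 38,"travel": [134,-125,11],"twist": 0},
    {"claw": 38,"travel": [150,-139,12],"twist": 0},
    {"claw": 38,"travel": [159,-148,12],"twist": 0},
    {"claw": 38,"travel": [163,-151.5,12],"twist": 0},
    {"claw": 38,"travel": [163,-151.5,12],"twist": 0}
  ]
}}

```text
time_s: 18.65
ee_pos: [0.6232, -0.0212, 0.3194]
tcp_rot: [[1.0, -0.002, 0.019], [-0.001, -1.0, -0.008], [0.019, 0.008, -1.0]]
wrist_force: [0.1, -1.2, -1.4]
finger_gap: 0.0465
```

```bash
python3 go.py 626.4 -23.1 68;python3 - <<'E'
from h import *
for n in ('top','scene'):
    c=r.camera(n); cv2.imwrite(f'pics/e_{n}.png',c['color'][:,:,::-1])
a=cv2.imread('pics/e_scene.png')[80:280,150:400]; cv2.imwrite('pics/e_s.png',cv2.resize(a,None,fx=3,fy=3,interpolation=2))
E
```

```text
t 18.65 pos [623.2 -21.2 319.4] travel [-1.6 -0.1 71.4] twist to yaw0 -0.08 gap 46.5 F [ 0.1 -1.2 -1.4] q [-10.  22.  86.  -0.  71.  80.] tilt [ 0.0189 -0.0082 -0.9998]
```

View pics/e_s.png

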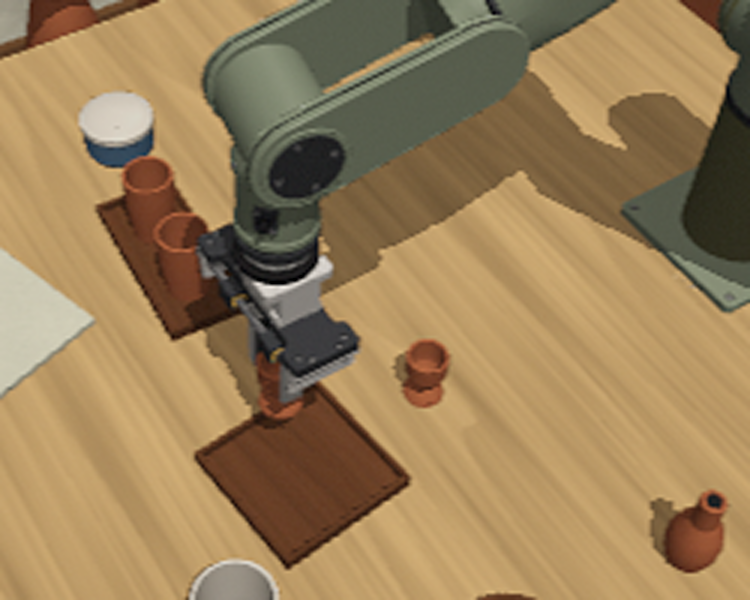

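Egg cup held at crop (280,385), above the square tray's right half. Lowering it.

{"api": "carry_out", "payload": {
  "increments": [
    {"claw": 38,"travel": [-1.6,0,10],"twist": 0},
    {"claw": 38,"travel": [-1.6,0,26],"twist": 0},
    {"claw": 38,"travel": [-1.6,0,44],"twist": 0},
    {"claw": 38,"travel": [-1.6,0,58],"twist": 0},
    {"claw": 38,"travel": [-1.6,0,66],"twist": 0},
    {"claw": 38,"travel": [-1.6,0,70],"twist": 0},
    {"claw": 38,"travel": [-1.6,0,72],"twist": 0},
    {"claw": 38,"travel": [-1.6,0,73],"twist": 0},
    {"claw": 38,"travel": [-1.6,0,74],"twist": 0},
    {"claw": 38,"travel": [-1.6,0,74],"twist": 0}
  ]
}}

```text
time_s: 19.58
ee_pos: [0.6225, -0.023, 0.2463]
tcp_rot: [[1.0, -0.003, 0.02], [-0.003, -1.0, -0.009], [0.02, 0.009, -1.0]]
wrist_force: [-0.2, 0.8, -1.0]
finger_gap: 0.0463
```

```bash
python3 go.py 626.4 -23.1 64.2
```

```text
t 19.58 pos [622.5 -23.  246.3] travel [ 0.2 -1.5  2.1] twist to yaw0 -0.17 gap 46.3 F [-0.2  0.8 -1. ] q [-10.  27.  89.  -0.  63.  80.] tilt [ 0.02   -0.0088 -0.9998]
```

{"api": "carry_out", "payload": {
  "increments": [
    {"claw": 38,"travel": [0,-1,1],"twist": 0},
    {"claw": 38,"travel": [0,-1,1.5],"twist": 0},
    {"claw": 38,"travel": [0,-1,2],"twist": 0},
    {"claw": 38,"travel": [0,-1,2.5],"twist": 0},
    {"claw": 38,"travel": [0,-1,2.5],"twist": 0}
  ]
}}

```text
time_s: 20.0
ee_pos: [0.6229, -0.0219, 0.2444]
tcp_rot: [[1.0, -0.003, 0.021], [-0.003, -1.0, -0.009], [0.021, 0.009, -1.0]]
wrist_force: [-0.1, 0.0, 2.2]
finger_gap: 0.0463
```

Contact. Release and lift straight up.

{"api": "carry_out", "payload": {
  "increments": [
    {"claw": 47,"travel": [0,0,0],"twist": 0},
    {"claw": 49,"travel": [0,0,0],"twist": 0},
    {"claw": 53,"travel": [0,0,0],"twist": 0},
    {"claw": 60,"travel": [0,0,0],"twist": 0},
    {"claw": 68,"travel": [0,0,0],"twist": 0},
    {"claw": 70,"travel": [0,0,-4],"twist": 0},
    {"claw": 70,"travel": [0,0,-18],"twist": 0},
    {"claw": 70,"travel": [0,0,-40],"twist": 0},
    {"claw": 70,"travel": [0,0,-66],"twist": 0},
    {"claw": 70,"travel": [0,0,-85],"twist": 0}
  ]
}}

```text
time_s: 20.83
ee_pos: [0.6215, -0.0212, 0.3327]
tcp_rot: [[1.0, -0.003, 0.024], [-0.003, -1.0, -0.009], [0.024, 0.009, -1.0]]
wrist_force: [0.6, 0.4, -0.2]
finger_gap: 0.0701
```

```bash
python3 go.py 454.2 -0.3 145
```

```text
t 20.83 pos [621.5 -21.2 332.7] travel [-171.8  -22.1    3.4] twist to yaw0 -0.16 gap 70.1 F [ 0.6  0.4 -0.2] q [-10.  21.  86.  -0.  72.  80.] tilt [ 0.0238 -0.0093 -0.9997]
```

{"api": "carry_out", "payload": {
  "increments": [
    {"claw": 80,"travel": [-15,-2,0],"twist": 0},
    {"claw": 80,"travel": [-40,-5,0],"twist": 0},
    {"claw": 80,"travel": [-70,-9,0],"twist": 0},
    {"claw": 80,"travel": [-100,-13,0],"twist": 0},
    {"claw": 80,"travel": [-128,-16,0],"twist": 0},
    {"claw": 80,"travel": [-152,-19,2],"twist": 0},
    {"claw": 80,"travel": [-166,-21,3],"twist": 0},
    {"claw": 80,"travel": [-172,-22,3],"twist": 0},
    {"claw": 80,"travel": [-172,-22,3],"twist": 0},
    {"claw": 80,"travel": [-172,-22,10],"twist": 0}
  ]
}}

```text
time_s: 21.67
ee_pos: [0.4513, 0.0009, 0.3206]
tcp_rot: [[1.0, -0.003, 0.03], [-0.003, -1.0, -0.01], [0.03, 0.01, -0.999]]
wrist_force: [0.4, -1.0, 0.7]
finger_gap: 0.0799
```

```bash
python3 go.py 454.2 -0.3 56;python3 - <<'E'
from h import *
for n in ('top','scene'):
    c=r.camera(n); cv2.imwrite(f'pics/f_{n}.png',c['color'][:,:,::-1])
a=cv2.imread('pics/f_scene.png')[80:280,150:400]; cv2.imwrite('pics/f_s.png',cv2.resize(a,None,fx=3,fy=3,interpolation=2))
E
```

```text
t 21.67 pos [451.3   0.9 320.6] travel [-5.  -1.5 84.6] twist to yaw0 -0.16 gap 79.9 F [ 0.4 -1.   0.7] q [-11.   1. 111.  -0.  66.  79.] tilt [ 0.0299 -0.0105 -0.9995]
```

View pics/f_s.png

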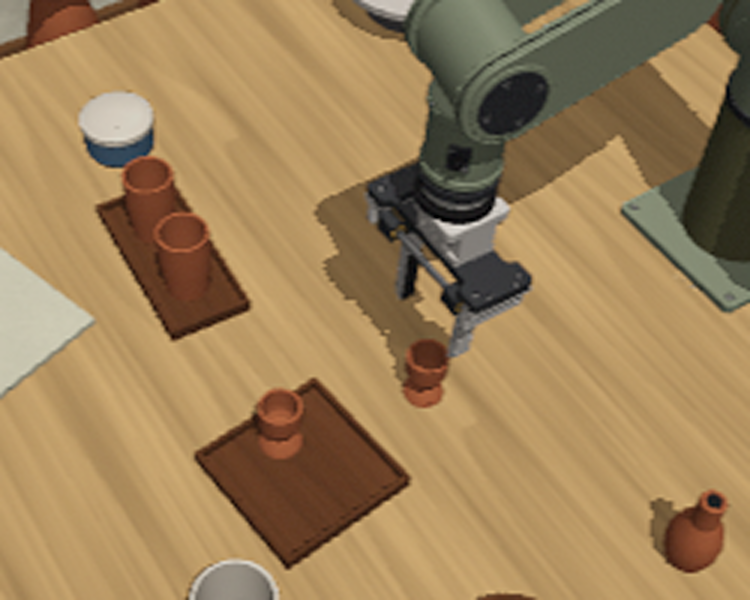

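First egg cup stands in the square tray at crop (280,425). Next, egg cup 1.

{"api": "carry_out", "payload": {
  "increments": [
    {"claw": 80,"travel": [-4,-1.5,14],"twist": 0},
    {"claw": 80,"travel": [-5,-1.5,34],"twist": 0},
    {"claw": 80,"travel": [-5,-1.5,56],"twist": 0},
    {"claw": 80,"travel": [-5,-1.5,74],"twist": 0},
    {"claw": 80,"travel": [-5,-1.5,82],"twist": 0},
    {"claw": 80,"travel": [-5,-1.5,85],"twist": 0},
    {"claw": 66,"travel": [-5,-1.5,85],"twist": 0},
    {"claw": 56,"travel": [-5,-1.5,85],"twist": 0},
    {"claw": 50,"travel": [-5,-1.5,85],"twist": 0},
    {"claw": 47,"travel": [-5,-1.5,85],"twist": 0}
  ]
}}

```text
time_s: 22.6
ee_pos: [0.4483, 0.0016, 0.2341]
tcp_rot: [[1.0, -0.003, 0.026], [-0.003, -1.0, -0.01], [0.026, 0.01, -1.0]]
wrist_force: [0.4, -0.3, -0.3]
finger_gap: 0.0568
```

{"api": "carry_out", "payload": {
  "increments": [
    {"claw": 40,"travel": [0,0,0],"twist": 0},
    {"claw": 38,"travel": [0,0,0],"twist": 0},
    {"claw": 38,"travel": [0,0,0],"twist": 0},
    {"claw": 38,"travel": [0,0,0],"twist": 0},
    {"claw": 38,"travel": [0,0,0],"twist": 0}
  ]
}}

```text
time_s: 23.02
ee_pos: [0.4488, 0.0015, 0.235]
tcp_rot: [[1.0, -0.003, 0.028], [-0.003, -1.0, -0.01], [0.028, 0.01, -1.0]]
wrist_force: [-0.9, 0.3, 5.6]
finger_gap: 0.0446
```

```bash
python3 go.py 617.6 60.5 140
```

```text
t 23.02 pos [448.8   1.5 235. ] travel [165.9 -60.5 -80.9] twist to yaw0 -0.17 gap 44.6 F [-0.9  0.3  5.6] q [-11.   9. 114.  -0.  55.  80.] tilt [ 0.0281 -0.0101 -0.9996]
```

{"api": "carry_out", "payload": {
  "increments": [
    {"claw": 38,"travel": [0,0,-5],"twist": 0},
    {"claw": 38,"travel": [0,0,-16],"twist": 0},
    {"claw": 38,"travel": [0,0,-34],"twist": 0},
    {"claw": 38,"travel": [4,-1,-54],"twist": 0},
    {"claw": 38,"travel": [14,-5,-72],"twist": 0},
    {"claw": 38,"travel": [29,-11,-84],"twist": 0},
    {"claw": 38,"travel": [48,-18,-90],"twist": 0},
    {"claw": 38,"travel": [70,-26,-90],"twist": 0},
    {"claw": 38,"travel": [93,-34,-90],"twist": 0},
    {"claw": 38,"travel": [112,-41,-90],"twist": 0}
  ]
}}

```text
time_s: 23.85
ee_pos: [0.5593, 0.0436, 0.3277]
tcp_rot: [[1.0, -0.003, 0.028], [-0.003, -1.0, -0.01], [0.028, 0.01, -1.0]]
wrist_force: [0.1, 0.2, -1.1]
finger_gap: 0.045
```

```bash
python3 go.py 617.6 60.5 63
```

```text
t 23.85 pos [559.3  43.6 327.7] travel [ 50.7 -19.7  86.1] twist to yaw0 -0.16 gap 45.0 F [ 0.1  0.2 -1.1] q [-4. 14. 95. -0. 69. 86.] tilt [ 0.0281 -0.0101 -0.9996]
```

{"api": "carry_out", "payload": {
  "increments": [
    {"claw": 38,"travel": [20,-8,0],"twist": 0},
    {"claw": 38,"travel": [36,-14,2],"twist": 0},
    {"claw": 38,"travel": [47,-18,8],"twist": 0},
    {"claw": 38,"travel": [50.7,-19.7,20],"twist": 0},
    {"claw": 38,"travel": [50.7,-19.7,38],"twist": 0},
    {"claw": 38,"travel": [50.7,-19.7,56],"twist": 0},
    {"claw": 38,"travel": [50.7,-19.7,70],"twist": 0},
    {"claw": 38,"travel": [50.7,-19.7,79],"twist": 0},
    {"claw": 38,"travel": [50.7,-19.7,83],"twist": 0},
    {"claw": 38,"travel": [50.7,-19.7,84],"twist": 0}
  ]
}}

```text
time_s: 24.68
ee_pos: [0.6116, 0.0622, 0.2435]
tcp_rot: [[1.0, -0.003, 0.025], [-0.003, -1.0, -0.01], [0.025, 0.01, -1.0]]
wrist_force: [0.1, 0.8, -1.2]
finger_gap: 0.0448
```

```bash
python3 go.py 617.6 60.5 61
```

```text
t 24.68 pos [611.6  62.2 243.5] travel [ 1.4 -0.1  2.6] twist to yaw0 -0.17 gap 44.8 F [ 0.1  0.8 -1.2] q [-2. 26. 90. -1. 62. 88.] tilt [ 0.0252 -0.01   -0.9996]
```

{"api": "carry_out", "payload": {
  "increments": [
    {"claw": 38,"travel": [1.4,0,0.5],"twist": 0},
    {"claw": 38,"travel": [1.4,0,1],"twist": 0},
    {"claw": 38,"travel": [1.4,0,1.5],"twist": 0},
    {"claw": 38,"travel": [1.4,0,2],"twist": 0},
    {"claw": 38,"travel": [1.4,0,2.5],"twist": 0},
    {"claw": 38,"travel": [1.4,0,2.5],"twist": 0}
  ]
}}

```text
time_s: 25.18
ee_pos: [0.6132, 0.0622, 0.2414]
tcp_rot: [[1.0, -0.003, 0.026], [-0.003, -1.0, -0.01], [0.026, 0.01, -1.0]]
wrist_force: [-0.9, 0.2, -1.1]
finger_gap: 0.0448
```

{"api": "carry_out", "payload": {
  "increments": [
    {"claw": 38,"travel": [0,0,0.5],"twist": 0},
    {"claw": 38,"travel": [0,0,1],"twist": 0},
    {"claw": 38,"travel": [0,0,1],"twist": 0}
  ]
}}

```text
time_s: 25.43
ee_pos: [0.6133, 0.0622, 0.2411]
tcp_rot: [[1.0, -0.003, 0.026], [-0.003, -1.0, -0.01], [0.026, 0.01, -1.0]]
wrist_force: [-2.4, -0.2, 2.9]
finger_gap: 0.0446
```

Contact. Release.

{"api": "carry_out", "payload": {
  "increments": [
    {"claw": 45.5,"travel": [0,0,0],"twist": 0},
    {"claw": 47,"travel": [0,0,0],"twist": 0},
    {"claw": 51,"travel": [0,0,0],"twist": 0},
    {"claw": 58,"travel": [0,0,0],"twist": 0},
    {"claw": 64,"travel": [0,0,0],"twist": 0},
    {"claw": 66,"travel": [0,0,-4],"twist": 0},
    {"claw": 66,"travel": [0,0,-18],"twist": 0},
    {"claw": 66,"travel": [0,0,-40],"twist": 0},
    {"claw": 66,"travel": [0,0,-70],"twist": 0},
    {"claw": 66,"travel": [0,0,-105],"twist": 0}
  ]
}}

```text
time_s: 26.27
ee_pos: [0.6098, 0.0633, 0.3465]
tcp_rot: [[1.0, -0.003, 0.023], [-0.003, -1.0, -0.01], [0.023, 0.01, -1.0]]
wrist_force: [0.7, -0.6, -0.5]
finger_gap: 0.0658
```

```bash
python3 go.py 344.2 300.4 180
```

```text
t 26.27 pos [609.8  63.3 346.5] travel [-270.1 -237.9  -22. ] twist to yaw0 -0.17 gap 65.8 F [ 0.7 -0.6 -0.5] q [-2. 19. 87. -1. 73. 88.] tilt [ 0.0229 -0.0099 -0.9997]
```

{"api": "carry_out", "payload": {
  "increments": [
    {"claw": 70,"travel": [-12,-10,-6],"twist": 0},
    {"claw": 70,"travel": [-36,-31,-14],"twist": 0},
    {"claw": 70,"travel": [-64,-56,-20],"twist": 0},
    {"claw": 70,"travel": [-93,-82,-22],"twist": 0},
    {"claw": 70,"travel": [-122,-107,-22],"twist": 0},
    {"claw": 70,"travel": [-151,-133,-22],"twist": 0},
    {"claw": 70,"travel": [-180,-158,-22],"twist": 0},
    {"claw": 70,"travel": [-207,-182,-22],"twist": 0},
    {"claw": 70,"travel": [-231,-203,-22],"twist": 0},
    {"claw": 70,"travel": [-250,-220,-22],"twist": 0}
  ]
}}

```text
time_s: 27.1
ee_pos: [0.358, 0.2854, 0.3619]
tcp_rot: [[1.0, -0.002, 0.024], [-0.002, -1.0, -0.009], [0.024, 0.009, -1.0]]
wrist_force: [0.6, 0.3, 0.4]
finger_gap: 0.0698
```

```bash
python3 go.py 344.2 300.4 150
```

```text
t 27.1 pos [358.  285.4 361.9] travel [-19.  -16.8  31.4] twist to yaw0 -0.1 gap 69.8 F [0.6 0.3 0.4] q [ 28.  -1. 107.  -1.  72. 118.] tilt [ 0.0242 -0.0087 -0.9997]
```

{"api": "carry_out", "payload": {
  "increments": [
    {"claw": 70,"travel": [-10,-9,0],"twist": 0},
    {"claw": 70,"travel": [-17,-15,6],"twist": 0},
    {"claw": 70,"travel": [-19,-17,16],"twist": 0},
    {"claw": 70,"travel": [-19,-17,26],"twist": 0},
    {"claw": 70,"travel": [-19,-17,31],"twist": 0},
    {"claw": 70,"travel": [-19,-17,31],"twist": 0},
    {"claw": 70,"travel": [-19,-17,31],"twist": 0}
  ]
}}

```text
time_s: 27.68
ee_pos: [0.3403, 0.3014, 0.3294]
tcp_rot: [[1.0, -0.004, 0.023], [-0.003, -1.0, -0.01], [0.023, 0.01, -1.0]]
wrist_force: [-0.3, -0.2, 0.7]
finger_gap: 0.0701
```

```bash
python3 go.py 344.2 300.4 94;python3 - <<'E'
from h import *
for n in ('top','scene'):
    c=r.camera(n); cv2.imwrite(f'pics/g_{n}.png',c['color'][:,:,::-1])
a=cv2.imread('pics/g_scene.png')[170:330,210:440]; cv2.imwrite('pics/g_s.png',cv2.resize(a,None,fx=3,fy=3,interpolation=2))
E
```

```text
t 27.68 pos [340.3 301.4 329.4] travel [-1.5 -1.3 55.4] twist to yaw0 -0.19 gap 70.1 F [-0.3 -0.2  0.7] q [ 31.   1. 109.  -1.  68. 122.] tilt [ 0.0227 -0.0099 -0.9997]
```

View pics/g_s.png

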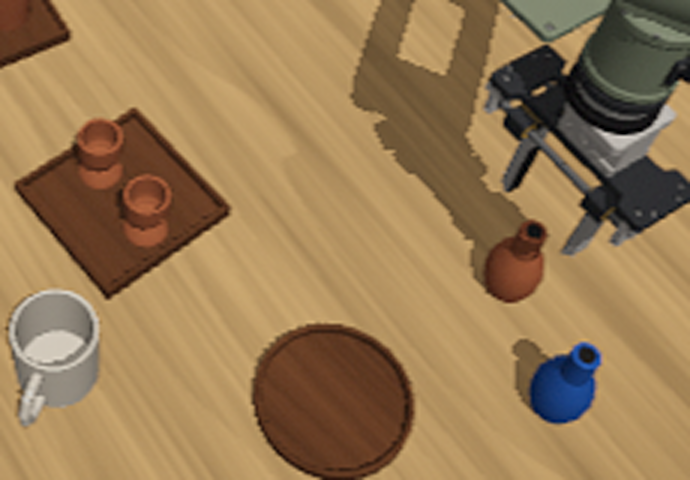

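Both egg cups stand in the square tray. The gripper straddles the terracotta vase's neck at crop (533,232), away from the blue one. Descend and grip.

{"api": "carry_out", "payload": {
  "increments": [
    {"claw": 70,"travel": [-1.5,-1.3,12],"twist": 0},
    {"claw": 70,"travel": [-1.5,-1.3,28],"twist": 0},
    {"claw": 70,"travel": [-1.5,-1.3,42],"twist": 0},
    {"claw": 70,"travel": [-1.5,-1.3,52],"twist": 0},
    {"claw": 70,"travel": [-1.5,-1.3,55],"twist": 0},
    {"claw": 60,"travel": [-1.5,-1.3,55],"twist": 0},
    {"claw": 48,"travel": [-1.5,-1.3,55],"twist": 0},
    {"claw": 40,"travel": [-1.5,-1.3,55],"twist": 0},
    {"claw": 34,"travel": [-1.5,-1.3,55],"twist": 0},
    {"claw": 30,"travel": [-1.5,-1.3,55],"twist": 0}
  ],
  "force": 15
}}

```text
time_s: 28.62
ee_pos: [0.3407, 0.3028, 0.276]
tcp_rot: [[1.0, -0.003, 0.026], [-0.003, -1.0, -0.008], [0.026, 0.008, -1.0]]
wrist_force: [0.4, -0.1, 0.4]
finger_gap: 0.0401
```

{"api": "carry_out", "payload": {
  "increments": [
    {"claw": 26,"travel": [0,0,0],"twist": 0},
    {"claw": 20,"travel": [0,0,0],"twist": 0},
    {"claw": 18,"travel": [0,0,0],"twist": 0},
    {"claw": 18,"travel": [0,0,0],"twist": 0},
    {"claw": 18,"travel": [0,0,0],"twist": 0},
    {"claw": 18,"travel": [0,0,0],"twist": 0}
  ]
}}

```text
time_s: 29.12
ee_pos: [0.3409, 0.3029, 0.2764]
tcp_rot: [[1.0, -0.003, 0.026], [-0.003, -1.0, -0.008], [0.026, 0.008, -1.0]]
wrist_force: [0.5, -1.2, 4.3]
finger_gap: 0.026
```

```bash
python3 go.py 568.6 306.6 150
```

```text
t 29.12 pos [340.9 302.9 276.4] travel [224.3  -5.4 -47.7] twist to yaw0 -0.17 gap 26.0 F [ 0.5 -1.2  4.3] q [ 31.   6. 112.  -1.  61. 122.] tilt [ 0.0264 -0.0078 -0.9996]
```

{"api": "carry_out", "payload": {
  "increments": [
    {"claw": 18,"travel": [0,0,0],"twist": 0},
    {"claw": 18,"travel": [0,0,-5],"twist": 0},
    {"claw": 18,"travel": [0,0,-15],"twist": 0},
    {"claw": 18,"travel": [0,0,-30],"twist": 0},
    {"claw": 18,"travel": [0,0,-46],"twist": 0},
    {"claw": 18,"travel": [4,0,-57],"twist": 0},
    {"claw": 18,"travel": [14,0,-62],"twist": 0},
    {"claw": 18,"travel": [30,-1,-64],"twist": 0},
    {"claw": 18,"travel": [50,-1,-64],"twist": 0},
    {"claw": 18,"travel": [73,-2,-64],"twist": 0}
  ]
}}

```text
time_s: 29.95
ee_pos: [0.4128, 0.3051, 0.3424]
tcp_rot: [[1.0, -0.003, 0.026], [-0.002, -1.0, -0.008], [0.026, 0.008, -1.0]]
wrist_force: [0.2, 0.1, -2.3]
finger_gap: 0.0255
```

```bash
python3 go.py 568.6 306.6 160
```

```text
t 29.95 pos [412.8 305.1 342.4] travel [151.   -3.3   6.4] twist to yaw0 -0.13 gap 25.5 F [ 0.2  0.1 -2.3] q [ 27.   8. 101.  -1.  70. 118.] tilt [ 0.0261 -0.0078 -0.9996]
```

{"api": "carry_out", "payload": {
  "increments": [
    {"claw": 18,"travel": [22,-1,1],"twist": 0},
    {"claw": 18,"travel": [44,-1,2],"twist": 0},
    {"claw": 18,"travel": [66,-1,3],"twist": 0},
    {"claw": 18,"travel": [88,-2,4],"twist": 0},
    {"claw": 18,"travel": [109,-2,5],"twist": 0},
    {"claw": 18,"travel": [128,-3,6],"twist": 0},
    {"claw": 18,"travel": [142,-3,6],"twist": 0},
    {"claw": 18,"travel": [149,-3,6],"twist": 0},
    {"claw": 18,"travel": [151,-3,6],"twist": 0},
    {"claw": 18,"travel": [151,-3,6],"twist": 0}
  ]
}}

```text
time_s: 30.78
ee_pos: [0.564, 0.3074, 0.3398]
tcp_rot: [[1.0, -0.003, 0.025], [-0.003, -1.0, -0.008], [0.025, 0.008, -1.0]]
wrist_force: [-1.5, 0.1, -1.0]
finger_gap: 0.0256
```

```bash
python3 go.py 568.6 306.6 102.5;python3 - <<'E'
from h import *
for n in ('top','scene'):
    c=r.camera(n); cv2.imwrite(f'pics/i_{n}.png',c['color'][:,:,::-1])
a=cv2.imread('pics/i_scene.png')[170:370,210:440]; cv2.imwrite('pics/i_s.png',cv2.resize(a,None,fx=3,fy=3,interpolation=2))
E
```

```text
t 30.78 pos [564.  307.4 339.8] travel [-1.3 -1.1 57.3] twist to yaw0 -0.16 gap 25.6 F [-1.5  0.1 -1. ] q [ 21.  23.  82.  -1.  74. 112.] tilt [ 0.0248 -0.0081 -0.9997]
```

View pics/i_s.png

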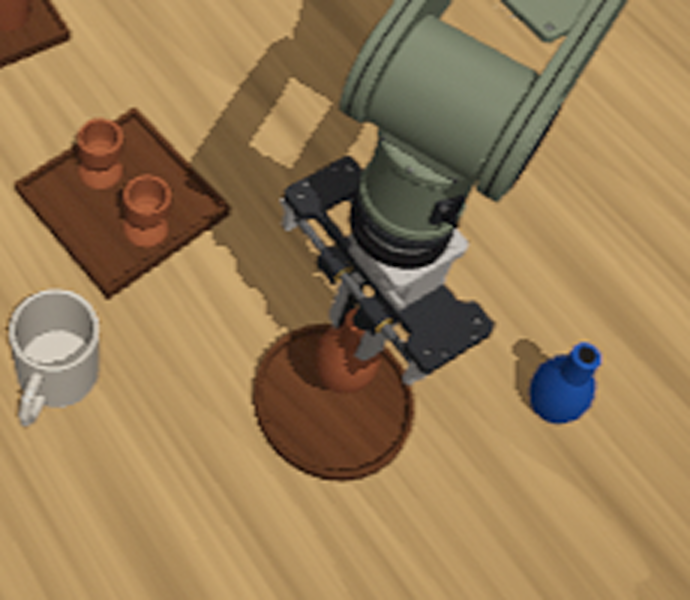

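Vase is held above the round tray at crop (350,360). Lowering it.

{"api": "carry_out", "payload": {
  "increments": [
    {"claw": 18,"travel": [-1.3,-1,8],"twist": 0},
    {"claw": 18,"travel": [-1.3,-1,20],"twist": 0},
    {"claw": 18,"travel": [-1.3,-1,34],"twist": 0},
    {"claw": 18,"travel": [-1.3,-1,45],"twist": 0},
    {"claw": 18,"travel": [-1.3,-1,51],"twist": 0},
    {"claw": 18,"travel": [-1.3,-1,54],"twist": 0},
    {"claw": 18,"travel": [-1.3,-1,55],"twist": 0},
    {"claw": 18,"travel": [-1.3,-1,55.5],"twist": 0},
    {"claw": 18,"travel": [-1.3,-1,56],"twist": 0},
    {"claw": 18,"travel": [-1.3,-1,56],"twist": 0}
  ]
}}

```text
time_s: 31.72
ee_pos: [0.5636, 0.3084, 0.2847]
tcp_rot: [[1.0, -0.002, 0.026], [-0.002, -1.0, -0.008], [0.026, 0.007, -1.0]]
wrist_force: [0.3, -0.3, -0.1]
finger_gap: 0.0261
```

{"api": "carry_out", "payload": {
  "increments": [
    {"claw": 18,"travel": [0,0,0.5],"twist": 0},
    {"claw": 18,"travel": [0,0,1],"twist": 0},
    {"claw": 18,"travel": [0,0,1.5],"twist": 0},
    {"claw": 18,"travel": [0,0,1.5],"twist": 0}
  ]
}}

```text
time_s: 32.05
ee_pos: [0.5636, 0.3084, 0.2833]
tcp_rot: [[1.0, -0.002, 0.026], [-0.002, -1.0, -0.007], [0.026, 0.007, -1.0]]
wrist_force: [0.1, -0.3, -1.6]
finger_gap: 0.0258
```

{"api": "carry_out", "payload": {
  "increments": [
    {"claw": 18,"travel": [0,0,0.5],"twist": 0},
    {"claw": 18,"travel": [0,0,1],"twist": 0},
    {"claw": 18,"travel": [0,0,1.5],"twist": 0},
    {"claw": 18,"travel": [0,0,1.5],"twist": 0}
  ]
}}

```text
time_s: 32.38
ee_pos: [0.5639, 0.3083, 0.2825]
tcp_rot: [[1.0, -0.002, 0.027], [-0.002, -1.0, -0.007], [0.027, 0.007, -1.0]]
wrist_force: [-0.0, -1.0, 2.1]
finger_gap: 0.0259
```

Contact. Release and lift.

{"api": "carry_out", "payload": {
  "increments": [
    {"claw": 26.5,"travel": [0,0,0],"twist": 0},
    {"claw": 28,"travel": [0,0,0],"twist": 0},
    {"claw": 32,"travel": [0,0,0],"twist": 0},
    {"claw": 42,"travel": [0,0,0],"twist": 0},
    {"claw": 54,"travel": [0,0,0],"twist": 0},
    {"claw": 64,"travel": [0,0,-3],"twist": 0},
    {"claw": 70,"travel": [0,0,-14],"twist": 0},
    {"claw": 70,"travel": [0,0,-35],"twist": 0},
    {"claw": 70,"travel": [0,0,-62],"twist": 0},
    {"claw": 70,"travel": [0,0,-90],"twist": 0}
  ]
}}

```text
time_s: 33.22
ee_pos: [0.5612, 0.3089, 0.3734]
tcp_rot: [[1.0, -0.002, 0.026], [-0.002, -1.0, -0.008], [0.026, 0.008, -1.0]]
wrist_force: [0.1, 0.3, 0.7]
finger_gap: 0.0695
```

{"api": "carry_out", "payload": {
  "increments": [
    {"claw": 70,"travel": [-15,5,-10],"twist": 0},
    {"claw": 70,"travel": [-45,15,-15],"twist": 0},
    {"claw": 70,"travel": [-75,25,-20],"twist": 0},
    {"claw": 70,"travel": [-105,35,-20],"twist": 0},
    {"claw": 70,"travel": [-130,45,-20],"twist": 0},
    {"claw": 70,"travel": [-150,52,-20],"twist": 0},
    {"claw": 70,"travel": [-160,56,-20],"twist": 0},
    {"claw": 70,"travel": [-162,56,-20],"twist": 0},
    {"claw": 70,"travel": [-162,56,-20],"twist": 0}
  ]
}}

```text
time_s: 33.97
ee_pos: [0.3987, 0.2536, 0.3907]
tcp_rot: [[1.0, -0.002, 0.028], [-0.002, -1.0, -0.007], [0.028, 0.007, -1.0]]
wrist_force: [0.2, -0.1, -0.4]
finger_gap: 0.0701
```

```bash
python3 - <<'E'
from fit import *
for n in ('top','scene'):
    c=r.camera(n); cv2.imwrite(f'pics/z_{n}.png',c['color'][:,:,::-1])
a=cv2.imread('pics/z_scene.png')[90:350,170:440]; cv2.imwrite('pics/z_s.png',cv2.resize(a,None,fx=2.3,fy=2.3,interpolation=2))
a=cv2.imread('pics/z_top.png')[90:290,90:430]; cv2.imwrite('pics/z_t.png',cv2.resize(a,None,fx=2.3,fy=2.3,interpolation=2))
print(r.sense()['time_s'])
E
```

```text
34.0667
```

View pics/z_s.png

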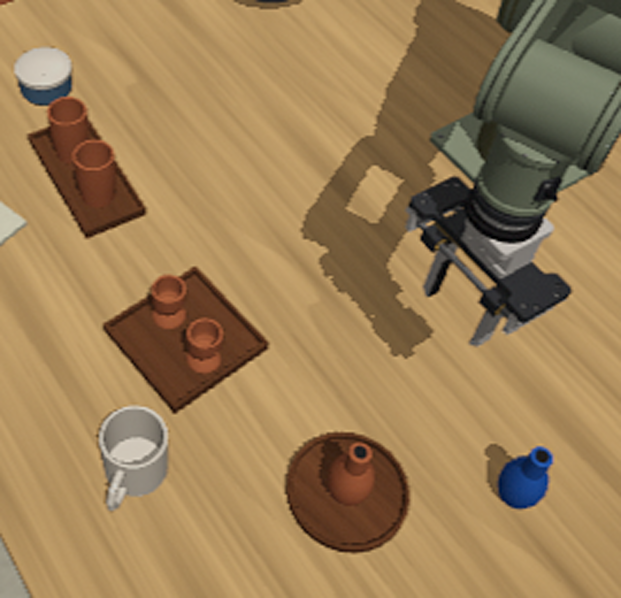

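View pics/z_t.png

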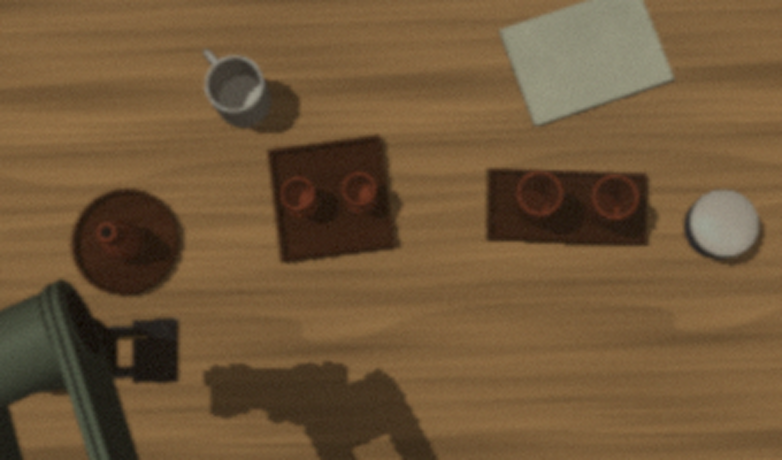

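```bash
python3 - <<'E'
from h import *
c=r.camera('top')
for n,z,u,v in [('bk+',.098,540,193),('bk-',.098,615,197),('eg+',.071,298,193),('eg-',.071,359,190),('vase',.111,105,231)]:
    print(n,ray(c,(u+.5)/2.3-.5+90,(v+.5)/2.3-.5+90,z).round(3))
c=r.camera('scene')
for n,z,u,v in [('bk+',.098,95,156),('bk-',.098,68,112),('eg+',.071,205,333),('eg-',.071,169,290),('vase',.111,360,453)]:
    print(n,ray(c,(u+.5)/2.3-.5+170,(v+.5)/2.3-.5+90,z).round(3))
E
```

```text
bk+ [ 0.603 -0.262  0.098]
bk- [ 0.595 -0.359  0.098]
eg+ [0.619 0.059 0.071]
eg- [ 0.62  -0.023  0.071]
vase [0.568 0.307 0.111]
bk+ [ 0.604 -0.257  0.098]
bk- [ 0.596 -0.355  0.098]
eg+ [0.619 0.062 0.071]
eg- [ 0.624 -0.019  0.071]
vase [0.568 0.308 0.111]
```

All five are where they should be, so I'm handing the job in.

```bash
python3 -c "
from plant import r
print(r.close_job()); print(r.sense()['time_s'])"
```

```text
the job is handed in; nothing more can be done
None
the job is handed in; nothing more can be done
```

All five pieces are sorted and the job is handed in, at about 34 s of the 128 s allowed. Both beakers are in the long tray, both egg cups in the square tray and the terracotta vase in the round tray. I lowered each one slowly until the wrist force showed contact, at 2–3 N, before opening the fingers.

- **Positions:** In the last pictures all five stand upright inside their rims. The rim positions measured from both cameras are within about 6 mm of the spots I aimed for. The two cameras differ from each other by up to about 5 mm.
- **Not touched:** I never reached for the mug, the jar or the blue vase. In the pictures they look as they did at the start, though I did not measure them again. The gripper was clear of everything when I handed in.
- **Tool tilt:** The tool drifted from vertical to about 1.6° over the run. I allowed for this when grasping and placing, and the pieces still stand upright.

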